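Set the needle valves round a nitrogen evaporator

TASK

Set up the nitrogen evaporator before its gas is coupled: begin at the needle valve with the red handle and go round the ring clockwise, seen from above, finishing each valve before you touch the next. Close each valve gently until you feel its needle meet the seat, without forcing it, then open it from there by exactly one quarter turn, or by two quarter turns where its jet stands over the amber vial. Leave the vials and the other things on the bench undisturbed.

Things in the scene. Friction and masses are not known exactly. Their poses are not given: they have to be found in the camera images.
- handle1 (a point): centre of the square handle of needle valve 1 (red): 20 x 20 mm across its flats (x, y axes), 24 high, white line on top at its +x side, on a stem under 13 mm thick, free for 20 mm below it; z is the valve's axis, upright. Clockwise from above closes, anticlockwise opens; it turns in place and stays where left. Found 17 to 77 degrees open; the heading at which it meets its seat differs from valve to valve and cannot be seen
- needle1 (a joint): lift of needle 1 off its seat, m: 0 on the seat, +0.00025 per quarter turn open; far finer than this reading's noise of 2 mm, so the seat must be felt. The handle drags evenly at 0.04 N m until it meets the seat
- press1 (a joint): how far the soft polymer seat of valve 1 is pressed in, m: 0 until first touch, then +0.000016 per 0.1 rad that the handle is turned on, against a torque that climbs 2.5 N m per rad; it springs back. Also far finer than the reading's noise. Over 0.000032 (about 0.5 N m) the seat is scored
- jet1 (a point): lower end of the fixed steel jet of valve 1, 32 mm outward of the valve's axis and 112 mm above the worktop; the vial it serves stands centred below it
- handle2 (a point): centre of the square handle of needle valve 2 (black; the next valve clockwise, seen from above): 20 x 20 mm across its flats (x, y axes), 24 high, white line on top at its +x side, on a stem under 13 mm thick, free for 20 mm below it; z is the valve's axis, upright. Clockwise from above closes, anticlockwise opens; it turns in place and stays where left. Found 17 to 77 degrees open; the heading at which it meets its seat differs from valve to valve and cannot be seen
- needle2 (a joint): lift of needle 2 off its seat, m: 0 on the seat, +0.00025 per quarter turn open; far finer than this reading's noise of 2 mm, so the seat must be felt. The handle drags evenly at 0.04 N m until it meets the seat
- press2 (a joint): how far the soft polymer seat of valve 2 is pressed in, m: 0 until first touch, then +0.000016 per 0.1 rad that the handle is turned on, against a torque that climbs 2.5 N m per rad; it springs back. Also far finer than the reading's noise. Over 0.000032 (about 0.5 N m) the seat is scored
- jet2 (a point): lower end of the fixed steel jet of valve 2, 32 mm outward of the valve's axis and 112 mm above the worktop; the vial it serves stands centred below it
- handle3 (a point): centre of the square handle of needle valve 3 (black; the next but one clockwise): 20 x 20 mm across its flats (x, y axes), 24 high, white line on top at its +x side, on a stem under 13 mm thick, free for 20 mm below it; z is the valve's axis, upright. Clockwise from above closes, anticlockwise opens; it turns in place and stays where left. Found 17 to 77 degrees open; the heading at which it meets its seat differs from valve to valve and cannot be seen
- needle3 (a joint): lift of needle 3 off its seat, m: 0 on the seat, +0.00025 per quarter turn open; far finer than this reading's noise of 2 mm, so the seat must be felt. The handle drags evenly at 0.04 N m until it meets the seat
- press3 (a joint): how far the soft polymer seat of valve 3 is pressed in, m: 0 until first touch, then +0.000016 per 0.1 rad that the handle is turned on, against a torque that climbs 2.5 N m per rad; it springs back. Also far finer than the reading's noise. Over 0.000032 (about 0.5 N m) the seat is scored
- jet3 (a point): lower end of the fixed steel jet of valve 3, 32 mm outward of the valve's axis and 112 mm above the worktop; the vial it serves stands centred below it
- vial_amber_mid (a point): middle of the amber open glass vial, 24 mm across, 80 mm high, upright in one of the three pockets on the evaporator's foot, under a jet
- vial_clear_a_mid (a point): middle of a clear open glass vial, 24 mm across, 58 mm high, upright in another pocket of the foot, under a jet
- vial_clear_b_mid (a point): middle of a clear open glass vial, 24 mm across, 58 mm high, upright in another pocket of the foot, under a jet
- evaporator: the evaporator, fixed to the worktop: grey round foot 262 mm across, steel column, and a horizontal steel ring of 160 mm diameter, 15 mm thick, 150 mm above the worktop, with the three valves 120 degrees apart, each axis 80 mm from the column; brass inlet in the middle, top at 186 mm; the handles are highest, 197 to 221 mm. Origin at the centre of its underside
- container_teal_mid (a point): bystander, its middle: white container with teal screw cap, 42 mm across, 88 mm high; leave it alone
- control_red_a_mid (a point): bystander, its middle: small container with red cap, 26 mm across, 83 mm high; leave it alone
- control_red_b_mid (a point): bystander, its middle: small container with red cap, 25 mm across, 80 mm high; leave it alone
- vial_0_mid (a point): bystander, its middle: stoppered vial, brown stopper, 21 mm across, 72 mm high; leave it alone
- vial_1_mid (a point): bystander, its middle: stoppered vial, brown stopper, 21 mm across, 72 mm high; leave it alone

How it is judged:
On the way, in this order (a step that is already met when the one before it is completed fails the run):
1. the red-handled valve is closed: its needle rests on the seat (value of joint needle1 below 2e-05 m), for 0.1 s.
2. the red-handled valve is open by its count: two quarter turns over the amber vial, one quarter turn over a clear vial (((horizontal distance between vial_amber_mid and jet1 below 0.03 m and value of joint needle1 between 0.00044 and 0.00056 m) or (not (horizontal distance between vial_amber_mid and jet1 below 0.03 m) and value of joint needle1 between 0.00019 and 0.00031 m))), for 0.2 s.
3. the next valve clockwise is closed: its needle rests on the seat (value of joint needle2 below 2e-05 m), for 0.1 s.
4. the next valve clockwise is open by its count: two quarter turns over the amber vial, one quarter turn over a clear vial (((horizontal distance between vial_amber_mid and jet2 below 0.03 m and value of joint needle2 between 0.00044 and 0.00056 m) or (not (horizontal distance between vial_amber_mid and jet2 below 0.03 m) and value of joint needle2 between 0.00019 and 0.00031 m))), for 0.2 s.
5. the last valve is closed: its needle rests on the seat (value of joint needle3 below 2e-05 m), for 0.1 s.
6. the last valve is open by its count: two quarter turns over the amber vial, one quarter turn over a clear vial (((horizontal distance between vial_amber_mid and jet3 below 0.03 m and value of joint needle3 between 0.00044 and 0.00056 m) or (not (horizontal distance between vial_amber_mid and jet3 below 0.03 m) and value of joint needle3 between 0.00019 and 0.00031 m))), for 0.2 s.
At the end, for the whole second after the job is handed in: The valve over the amber vial stands two quarter turns (needle lift 0.44 to 0.56 mm, that is within about 21 degrees) open from first touch of its seat, the other two one quarter turn (0.19 to 0.31 mm), each set after being closed on its seat, in clockwise order from the red one (((horizontal distance between vial_amber_mid and jet1 below 0.03 m and value of joint needle1 between 0.00044 and 0.00056 m) or (not (horizontal distance between vial_amber_mid and jet1 below 0.03 m) and value of joint needle1 between 0.00019 and 0.00031 m)) and ((horizontal distance between vial_amber_mid and jet2 below 0.03 m and value of joint needle2 between 0.00044 and 0.00056 m) or (not (horizontal distance between vial_amber_mid and jet2 below 0.03 m) and value of joint needle2 between 0.00019 and 0.00031 m)) and ((horizontal distance between vial_amber_mid and jet3 below 0.03 m and value of joint needle3 between 0.00044 and 0.00056 m) or (not (horizontal distance between vial_amber_mid and jet3 below 0.03 m) and value of joint needle3 between 0.00019 and 0.00031 m))).
It fails at once if a valve is forced: the soft seat is pressed in by over 0.032 mm (about 0.5 N m) (value of joint any of press1, press2, press3 above 3.2e-05 m).
It fails at once if a vial in the evaporator is shifted by over 10 mm or tipped (distance of any of vial_amber_mid, vial_clear_a_mid, vial_clear_b_mid from where it was at the start of the episode above 0.01 m or angle between any of vial_amber_mid, vial_clear_a_mid, vial_clear_b_mid's own z axis and vertical above 0.25 rad).
It fails at once if something standing about is pushed by over 15 mm (distance of any of container_teal_mid, control_red_a_mid, control_red_b_mid, vial_0_mid, vial_1_mid from where it was at the start of the episode above 0.015 m).
It also fails if it takes over 72 s, if anything falls off the work surface, if the arm or the gripper's body presses on something with over 40 N, if the wrist force passes 120 N, or if a joint passes its speed limit or range.

ROBOT

A 6-joint arm with a two-finger parallel gripper is mounted at the origin on a cart in front of the work surface, level with it; the furniture and walls round the work are solid. World frame = base frame: x ahead of the robot, y to its left, z up, the work surface at z = 0. Lengths are in m, angles in rad, forces in N, time in s.
With the tool pointing down it reaches from about 0.225 to 0.875 m from the base axis. Payload 3.4 kg.
Tool frame: the origin (TCP) lies at the very end of the fingers, on their centre line; the grasp point (between the pads) lies 19 mm behind it; z points along the fingers, y is the direction in which the jaws open and shut (so a half turn about z gives the same grasp; the last joint's range is limited). The gripper opens to 85 mm and grips with 20 to 120 N. Pads are 22 mm wide; open, the fingers measure 114 mm over their backs; the gripper's body (76 mm by 85 mm) begins 54 mm behind the grasp point. The pads swing forward as they close: fully open they stand 13 mm farther back than shut.
Start: joints at [-1.38, 0.276, 1.505, -0, 1.361, -0.121], TCP at [0.176, -0.547, 0.231] pointing down, gripper open.
Joint ranges: [-2.89, 2.89], [-0.75, 2.08], [0.22, 2.7], [-1.18, 4.32], [0.11, 2.71], [-2.7, 2.7]. Speed limits (rad/s): [2.57, 2.57, 3.14, 3.14, 3.14, 3.14].

INTERFACE

Orientations are given as a unit quaternion [w, x, y, z].
In Python, from rig import telemetry, cams, sign_off, spotter gives the robot as it stands.
- The arm moves only by the tool servo_tool, never from a script. Its argument "steps" is a list of rows, each a list of 6 numbers: the shift along the tool's x, y, z in mm, then the turn, a rotation vector about the tool's x, y, z in degrees. In form: [[x, y, z, ax, ay, az], ...]. A call has 1 to 8 rows; each row is the pose to reach, as a shift and turn from the pose commanded when the call began, along the tool's axes at that moment; what a row does not reach only later rows make up. A row lasts 1/10 s, in which the tool goes at most 50 mm and 8.59 degrees, less where a joint would pass 70% of its speed; a pose out of reach is approached as far as the arm can. A call with a gripper value outside its range is refused whole. "hand" is the closure in counts, from 0 (fully open) to 255 (shut), set as the call begins (left out, the last holds). The fingers move at their own pace and stop on an object; "grip_force" is the grip in N (left out, the last holds). Time passes only in rows, so rows that repeat a pose let the fingers close. It gives the time, the measured TCP pose, the force and the opening at its end, in the units of the state.
- telemetry.get_state(): the state, without advancing time (a new reading comes with each control period).
- cams.get_image(name): name is "scene" or "top"; returns (picture, depth): 400x640x3 uint8, red, green, blue; 400x640 float32, m along the optical axis (not along the pixel's ray), 0 where there is no reading.
- cams.camera_model(name): a dict with "camera_matrix" (3x3 intrinsics, pixels), "origin" and "rotation" of the camera in the world. Camera axes: x right, y up, looking along -z (the intrinsics and any distortion apply to the point x, -y, -z); pixel columns grow to the right and rows downward; lengths in m; the calibration is good to about 2 mm. A picture is of the moment at which its call begins. camera_model takes no time and is no camera call.
- sign_off(): hands the job in, once; it reports no verdict.
Trained networks look in the newest picture that a camera, given by its name, has taken for a name from the list of things; names that differ only in an ending like _2 or _b are one class to them, and where a whole thing is asked for, a point or a joint stands for the part that bears it (a point fixed in the world has none). Each returns a list of dicts, best first, with "conf" (0 to 1); they miss things now and then, are a little off and sometimes report something else, mostly with a low value. They report only what shows in the picture. A call takes as long as a camera call.
- spotter.outline_of(query, camera): "region" (400x640 bool, what is visible of it) and "rect" ([left, top, width, height] in pixels, round what is visible of it).
The state is a dict: "clock": time; "qpos": joint angles; "qd": joint speeds; "effort": joint torques, N m; "position": TCP position; "ee_rot": TCP orientation; "contact_force": force on the tool from outside, world axes, zero at the start; "moment": the same for the moment, N m; "width": finger opening in m.
Only numpy, scipy, OpenCV 4.12 (cv2) and the standard library are available. Lean on these libraries where they do the work, as an engineer would, in place of code of your own. Each camera call takes 0.05 s, during which the arm holds its last target.

## Working session

There is one attempt and no reset: what is moved stays moved. The work goes in short steps, Python scripts to look and compute and a tool call to move; the robot and the scene stay as the last step left them, time stands still between calls to the robot, and variables do not carry over. Pictures are saved under pics/ and viewed, and the job is handed in when it is done.

Besides the shell and the picture viewer there is one more tool, called after "Call:" as name(argument=value, ...), one argument or row to a line, values as JSON. servo_tool: Moves the arm, as the interface text tells. Its arguments: {"type":"object","properties":{"steps":{"type":"array","items":{"type":"array","items":{"type":"number"}}},"hand":{"type":"number"},"grip_force":{"type":"number"}},"required":["steps"]}

```bash
mkdir -p pics; ls; python3 - <<'E'
from rig import telemetry, cams
import cv2,json
print(telemetry.get_state())
for n in ["scene","top"]:
    p,d=cams.get_image(n); cv2.imwrite(f"pics/{n}0.png",p[:,:,::-1]); print(n,cams.camera_model(n))
    import numpy as np; np.savez(f"{n}0.npz",p=p,d=d)
E
```

```text
pics
{'clock': 0.0, 'qpos': array([-1.37997873e+00,  2.76585646e-01,  1.50613923e+00,  6.64067769e-06,
        1.36072276e+00, -1.20965422e-01]), 'qd': array([-0.00061897,  0.0004795 ,  0.00083345,  0.00120491, -0.00010805,
        0.00127559]), 'effort': array([-1.48771753e-03, -4.16775656e+01, -2.45804965e+01, -3.56933442e-04,
        1.09767247e-02, -1.25025664e-05]), 'position': array([ 0.17629757, -0.54673827,  0.23044263]), 'ee_rot': array([-9.27040207e-04,  9.87873190e-01,  1.55260106e-01, -2.91423786e-05]), 'contact_force': array([-0.4480914 , -0.25562765, -0.02025672]), 'moment': array([-0.04647438,  0.00954502,  0.00626511]), 'width': 0.08563642831394858}
scene {'camera_matrix': array([[449.52422929,   0.        , 319.36985293],
       [  0.        , 449.52422929, 201.0966666 ],
       [  0.        ,   0.        ,   1.        ]]), 'origin': array([-0.29496334,  0.52549588,  0.84091627]), 'rotation': array([-0.44439087, -0.22493235,  0.39149445,  0.77372753])}
top {'camera_matrix': array([[411.81185784,   0.        , 320.90987595],
       [  0.        , 411.81185784, 200.79492823],
       [  0.        ,   0.        ,   1.        ]]), 'origin': array([0.44772513, 0.04396999, 1.37728729]), 'rotation': array([ 0.71088114,  0.00708939, -0.02496125, -0.70283333])}
```

View pics/scene0.png

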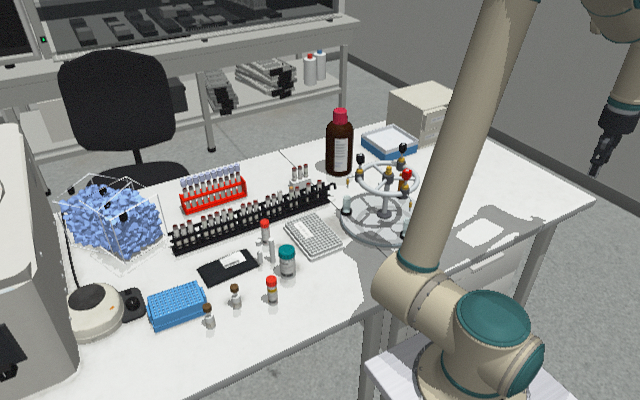

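View pics/top0.png

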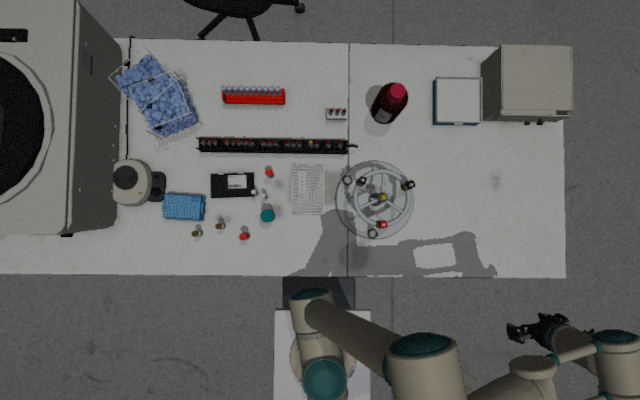

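```bash
cat > h.py <<'E'
import numpy as np, cv2
from scipy.spatial.transform import Rotation as R
from rig import telemetry, cams, spotter
def model(n):
    m=cams.camera_model(n); q=np.array(m['rotation']); 
    if q.shape==(4,): Rm=R.from_quat(q[[1,2,3,0]]).as_matrix()
    else: Rm=q
    return m['camera_matrix'],np.array(m['origin']),Rm
def unproj(n,u,v,d=None,z=None):
    K,o,Rm=model(n); r=np.array([(u-K[0,2])/K[0,0],-(v-K[1,2])/K[1,1],-1.0]); w=Rm@r
    if d is None: d=(z-o[2])/w[2]
    return o+w*d
def proj(n,P):
    K,o,Rm=model(n); c=Rm.T@(np.array(P)-o); return K[0,0]*c[0]/-c[2]+K[0,2], -K[1,1]*c[1]/-c[2]+K[1,2]
E
python3 - <<'E'
import numpy as np,cv2
from h import *
for n,(x0,y0,w,h) in {"scene":(320,120,120,130),"top":(320,150,110,100)}.items():
    z=np.load(f"{n}0.npz"); s=5 if n=="top" else 4.5
    cv2.imwrite(f"pics/{n}0c.png",cv2.resize(z['p'][y0:y0+h,x0:x0+w,::-1],None,fx=s,fy=s,interpolation=cv2.INTER_CUBIC))
z=np.load("top0.npz")['d']
# pixels by world height 0.19..0.23
for v in range(150,250):
  for u in range(325,425):
    if z[v,u]>0:
      P=unproj("top",u,v,z[v,u])
      if P[2]>0.195: print(u,v,P.round(3))
E
```

```text
360 176 [ 0.572 -0.095  0.22 ]
361 176 [ 0.572 -0.098  0.22 ]
362 176 [ 0.572 -0.1    0.22 ]
359 177 [ 0.57  -0.093  0.212]
360 177 [ 0.569 -0.095  0.222]
361 177 [ 0.569 -0.097  0.225]
362 177 [ 0.569 -0.1    0.224]
363 177 [ 0.569 -0.103  0.22 ]
364 177 [ 0.569 -0.106  0.218]
365 177 [ 0.569 -0.109  0.219]
359 178 [ 0.566 -0.092  0.221]
360 178 [ 0.566 -0.095  0.218]
361 178 [ 0.566 -0.098  0.221]
362 178 [ 0.566 -0.1    0.221]
363 178 [ 0.567 -0.104  0.215]
364 178 [ 0.567 -0.107  0.215]
365 178 [ 0.566 -0.109  0.223]
366 178 [ 0.567 -0.112  0.22 ]
358 179 [ 0.565 -0.091  0.202]
359 179 [ 0.563 -0.092  0.221]
360 179 [ 0.564 -0.095  0.219]
361 179 [ 0.563 -0.097  0.226]
362 179 [ 0.563 -0.101  0.22 ]
363 179 [ 0.563 -0.103  0.222]
364 179 [ 0.563 -0.106  0.222]
365 179 [ 0.564 -0.109  0.218]Traceback (most recent call last):
  File "<stdin>", line 11, in <module>
  File "h.py", line 10, in unproj
    K,o,Rm=model(n); r=np.array([(u-K[0,2])/K[0,0],-(v-K[1,2])/K[1,1],-1.0]); w=Rm@r
           ~~~~~^^^
  File "h.py", line 5, in model
    m=cams.camera_model(n); q=np.array(m['rotation']);
ValueError: time passes only in moves, steps and waits
```

```bash
python3 - <<'E'
from h import *
for n in ["top"]:
    cams.get_image(n)
    for q in ["handle1","handle2","vial_amber_mid","vial_clear_a_mid","evaporator"]:
        for r in spotter.outline_of(q,n)[:4]: 
            ys,xs=np.nonzero(r['region']); print(q,r['conf'],r['rect'],xs.mean(),ys.mean())
E
```

```text
handle1 0.56 [381.9, 220.9, 5.7, 7.8] 382.27777777777777 223.94444444444446
handle1 0.47 [405.1, 178.8, 8.8, 7.0] 409.53333333333336 184.06666666666666
handle1 0.46 [355.3, 177.2, 10.7, 9.0] 361.6808510638298 179.61702127659575
handle2 0.56 [381.9, 220.9, 5.7, 7.8] 382.27777777777777 223.94444444444446
handle2 0.47 [405.1, 178.8, 8.8, 7.0] 409.53333333333336 184.06666666666666
handle2 0.46 [355.3, 177.2, 10.7, 9.0] 361.6808510638298 179.61702127659575
vial_clear_a_mid 0.47 [345.4, 175.5, 6.8, 6.7] 347.375 179.5
evaporator 0.56 [335.4, 161.2, 81.3, 77.7] 373.99130987706656 198.60279779567614
```

```bash
python3 - <<'E'
from rig import cams
import json
json.dump({n:{k:v.tolist() for k,v in cams.camera_model(n).items()} for n in("scene","top")},open("cm.json","w"))
E
sed -i 's/m=cams.camera_model(n); q/m={k:np.array(v) for k,v in CM[n].items()}; q/; 1a import json; CM=json.load(open("cm.json"))' h.py
python3 - <<'E'
from h import *
Pz=np.load("top0.npz"); z=Pz['d']; p=Pz['p']
v,u=np.mgrid[150:250,325:425]
P=np.array([unproj("top",a,b,z[b,a]) for a,b in zip(u.ravel(),v.ravel())])
sel=(P[:,2]>0.2)&(P[:,2]<0.24)
Q=P[sel]
n,lab,st,ce=cv2.connectedComponentsWithStats(sel.reshape(100,100).astype(np.uint8))
for i in range(1,n):
    if st[i,4]>8:
        m=P[(lab==i).ravel()]; print(st[i],m.mean(0).round(4),np.median(m[:,2]))
        pts=(ce[i]+[325,150]); print(pts, unproj("top",*pts,z=0.221))
print(unproj("top",382.4,198.5,z=.186))
E
```

```text
[33 26  9  9 55] [ 0.5616 -0.0999  0.2188] 0.21994148875514585
[361.69090909 179.70909091] [ 0.56136385 -0.09958803  0.221     ]
[80 30 10  9 60] [ 0.551  -0.237   0.2176] 0.21876460023361743
[409.75       184.11666667] [ 0.55065026 -0.23616864  0.221     ]
[53 70  9  8 55] [ 0.4379 -0.159   0.2186] 0.2188941860733118
[382.32727273 223.67272727] [ 0.43795449 -0.1586313   0.221     ]
[ 0.51076868 -0.16468078  0.186     ]
```

View pics/top0c.png

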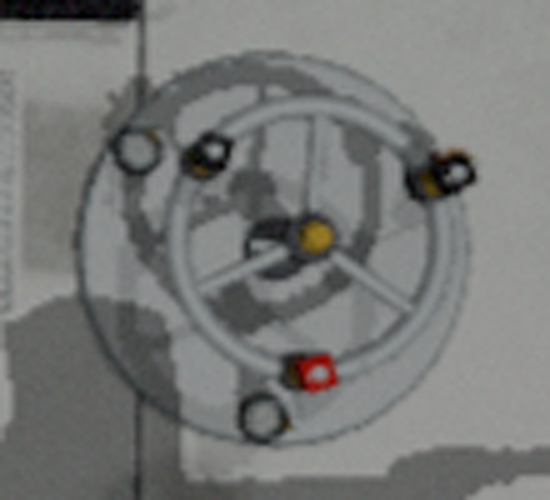

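View pics/scene0c.png

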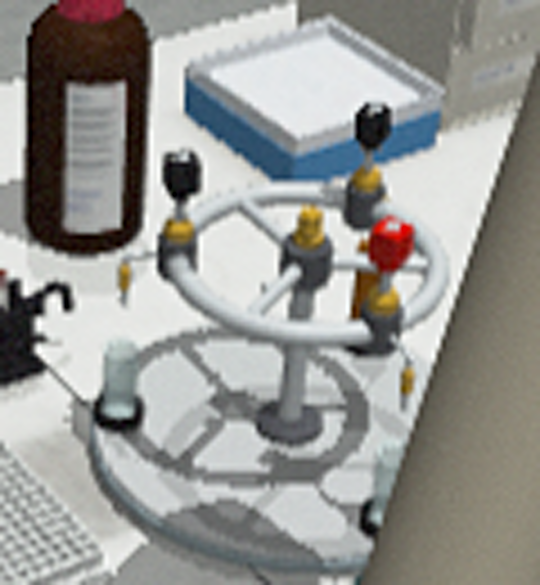

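```bash
python3 - <<'E'
from h import *
H=dict(h1=(.438,-.1587),h2=(.5614,-.0996),h3=(.5507,-.2362))
rows=[]
for cam in("top","scene"):
    p=np.load(cam+"0.npz")['p'][:,:,::-1]; r=[]
    for k,(x,y) in H.items():
        u,v=proj(cam,(x,y,.215)); print(cam,k,u,v)
        u,v=int(round(u)),int(round(v))
        r.append(cv2.resize(p[v-8:v+9,u-8:u+9],(255,255),interpolation=cv2.INTER_NEAREST))
    rows.append(np.hstack(r))
cv2.imwrite("pics/hz.png",np.vstack(rows))
c=np.mean(list(H.values()),0); print(c)
for k,(x,y) in H.items():
    d=np.array([x,y])-c; n=np.linalg.norm(d); j=c+d/n*.112; print(k,n,np.degrees(np.arctan2(d[1],d[0])),j,proj("scene",(*j,.04)),proj("top",(*j,.06)))
E
```

```text
top h1 381.9816062720985 223.63501203301058
top h2 361.43232257807904 179.89992452021866
top h3 409.2531367175505 184.27981750517569
scene h1 405.41851948782283 172.05201518772407
scene h2 359.35220688732727 156.77247318871648
scene h3 401.5641893150156 145.93978278985446
[ 0.5167     -0.16483333]
h1 0.07893863298650278 175.54377064435278 [ 0.40503858 -0.15613121] (np.float64(405.11362642113687), np.float64(231.50878128662436)) (np.float64(372.73584341259266), np.float64(233.44081319521248))
h2 0.0790789338432036 55.579790780949175 [ 0.5800089  -0.07244295] (np.float64(345.04563551556197), np.float64(207.62113721050923)) (np.float64(347.08285406981554), np.float64(178.64069624106324))
h3 0.07905188872576739 -64.52626792939303 [ 0.56487089 -0.26594498] (np.float64(400.14915462921397), np.float64(191.17507558517053)) (np.float64(406.9056093295986), np.float64(184.1137418922809))
```

View pics/hz.png

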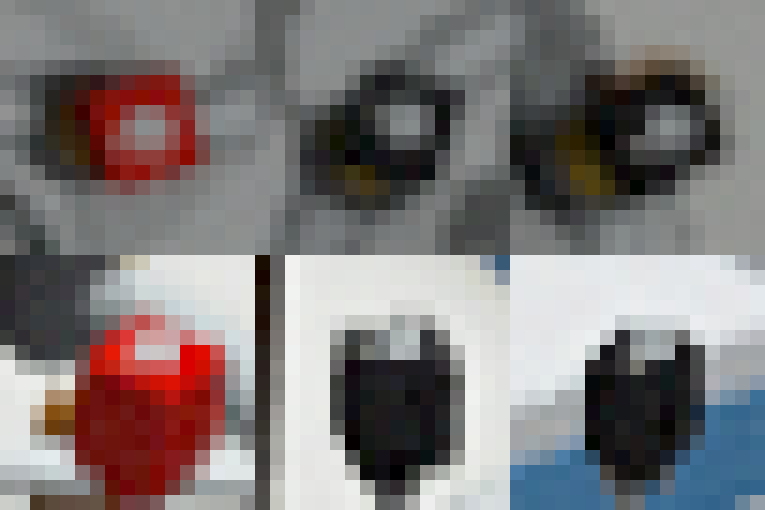

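```bash
cat > fit.py <<'E'
from h import *
from scipy.optimize import minimize
S=8
def render(cam,u0,v0,W,x,y,yaw,mw,m0):
    c,s=np.cos(yaw),np.sin(yaw)
    def pj(lx,ly,z): 
        u,v=proj(cam,(x+c*lx-s*ly,y+s*lx+c*ly,z)); return ((u-u0+.5)*S,(v-v0+.5)*S)
    K,o,Rm=model(cam)
    lab=np.zeros((W*S,W*S),np.uint8)
    def poly(pts,l): cv2.fillConvexPoly(lab,np.round(np.array(pts)*16).astype(np.int32),int(l),shift=4)
    q=[(10,-10),(10,10),(-10,10),(-10,-10)]; q=[(a/1e3,b/1e3) for a,b in q]
    # stem
    d=np.array([o[0]-x,o[1]-y]); d/=np.linalg.norm(d); 
    l=2
    for i in range(4):
        a,b=q[i],q[(i+1)%4]; n=np.array([b[1]-a[1],-(b[0]-a[0])]); nw=np.array([c*n[0]-s*n[1],s*n[0]+c*n[1]])
        if nw@d>0:
            poly([pj(*a,.197),pj(*b,.197),pj(*b,.221),pj(*a,.221)],l); l+=1
    poly([pj(*a,.221) for a in q],1)
    poly([pj(m0,-mw,.2212),pj(.0095,-mw,.2212),pj(.0095,mw,.2212),pj(m0,mw,.2212)],4)
    fr=[cv2.resize((lab==k).astype(np.float32),(W,W),interpolation=cv2.INTER_AREA).ravel() for k in range(5)]
    return np.array(fr).T
def cost(cam,img,h,x,y,yaw,mw,m0,off=(0,0),W=17):
    u,v=proj(cam,(*h,.211)); u0,v0=int(round(u))-8,int(round(v))-8
    A=render(cam,u0,v0,W,x+off[0],y+off[1],yaw,mw,m0)
    I=img[v0:v0+W,u0:u0+W].reshape(-1,3).astype(float)
    inside=A[:,0]<.98
    # background approximated locally: replace bg colour w/ robust const; evaluate only near prism
    m=cv2.dilate(inside.reshape(W,W).astype(np.uint8),np.ones((3,3))).ravel()>0
    X,*_=np.linalg.lstsq(A[m],I[m],rcond=None)
    r=A[m]@X-I[m]
    return (np.minimum(np.abs(r),80)**2).mean(), X
E
cat > run1.py <<'E'
from fit import *
H=dict(h1=(.438,-.1587),h2=(.5614,-.0996),h3=(.5507,-.2362))
im={c:np.load(c+"0.npz")['p'] for c in("top","scene")}
for k,h in H.items():
  for cam in ("top","scene"):
    out=[]
    for yaw in np.radians(np.arange(0,360,10)):
        best=None
        for x0,y0 in [(0,0)]:
            f=lambda p:cost(cam,im[cam],h,h[0]+p[0]/1e3,h[1]+p[1]/1e3,yaw,.0025,.001)[0]+ .3*(p[0]**2+p[1]**2)*8
            r=minimize(f,[0,0],method="Nelder-Mead",options=dict(initial_simplex=[[0,0],[3,0],[0,3]],xatol=.2,fatol=1,maxfev=50))
            out.append((r.fun,np.degrees(yaw),*r.x.round(1)))
    out.sort(); print(k,cam); 
    for o in out[:8]: print("   ",np.round(o,1))
E
time python3 run1.py
```

```text
h1 top
    [611.3 270.   -0.8   4.5]
    [ 6.592e+02  2.600e+02 -4.000e-01  4.400e+00]
    [696.6 280.   -1.5   2.4]
    [ 7.467e+02  2.500e+02 -1.000e-01  2.600e+00]
    [784.3 290.   -1.1   1. ]
    [ 8.152e+02  1.900e+02  2.000e-01 -2.000e-01]
    [ 8.386e+02  9.000e+01 -8.000e-01  4.500e+00]
    [ 8.418e+02  0.000e+00 -8.000e-01  7.700e+00]
h1 scene
    [ 1.6864e+03  3.1000e+02 -4.2000e+00  4.0000e-01]
    [ 1.6973e+03  3.0000e+02 -1.0000e+00 -2.5000e+00]
    [ 1.712e+03  2.800e+02 -4.000e-01 -1.600e+00]
    [ 1.7217e+03  3.2000e+02 -3.2000e+00 -9.0000e-01]
    [ 1.7419e+03  2.7000e+02  6.0000e-01 -2.5000e+00]
    [ 1.7541e+03  2.9000e+02  8.0000e-01 -2.0000e+00]
    [ 1.7752e+03  2.6000e+02  3.0000e-01 -1.9000e+00]
    [1785.3  250.    -0.    -3.8]
h2 top
    [600.6 310.   -3.1   1.8]
    [607.9 300.   -2.6   1.8]
    [631.8 320.   -3.1   0.9]
    [679.5 290.   -2.    2.5]
    [715.8 330.   -2.4   0.9]
    [795.4 340.   -2.8   0.8]
    [817.7 280.   -1.7   2.4]
    [842.3 120.   -2.7   1.9]
h2 scene
    [1045.5   60.     3.5   -5.1]
    [1063.4  330.     3.6   -5. ]
    [1098.2 
[... 178 characters left out ...]
  4.5   -4.1]
h3 top
    [6.996e+02 2.700e+02 2.000e-01 2.500e+00]
    [821.6 280.   -1.    4.2]
    [827.4 100.   -2.1  10.3]
    [846.9  10.   -2.6  10. ]
    [851.9 190.   -3.1  10.1]
    [874.9   0.   -1.5   9.5]
    [888.4 290.   -1.5   2.8]
    [897.2 180.   -1.1   9.2]
h3 scene
    [ 1.7765e+03  3.1000e+02 -5.0000e+00  7.0000e-01]
    [1849.1  330.    -6.2    3.6]
    [ 1.8609e+03  4.0000e+01 -6.1000e+00  1.1000e+00]
    [ 1.8761e+03  3.5000e+02 -9.9000e+00  1.0000e+00]
    [ 1.8829e+03  1.7000e+02 -1.0400e+01  1.4000e+00]
    [1884.7  220.    -9.     3.6]
    [1894.2  300.   -10.     2.5]
    [ 1.8961e+03  8.0000e+01 -1.0300e+01  1.3000e+00]
real	0m16.492s
user	0m16.643s
sys	0m0.263s
```

```bash
cat > wire.py <<'E'
from h import *
def wire(imgs,H,cands,name,s=20,hw=9):
    rows=[]
    for cam in("top","scene"):
        r=[]
        for k,h in H.items():
            u,v=proj(cam,(*h,.21)); u0,v0=int(round(u))-hw,int(round(v))-hw
            W=2*hw+1
            c=cv2.resize(imgs[cam][v0:v0+W,u0:u0+W,::-1],None,fx=s,fy=s,interpolation=cv2.INTER_NEAREST)
            x,y,yaw=cands[k]; yaw=np.radians(yaw)
            def pj(a,b,z):
                lx,ly=a*np.cos(yaw)-b*np.sin(yaw),a*np.sin(yaw)+b*np.cos(yaw)
                p=proj(cam,(x+lx,y+ly,z)); return tuple(int(round(t)) for t in((p[0]-u0+.5)*s,(p[1]-v0+.5)*s))
            q=[(.01,-.01),(.01,.01),(-.01,.01),(-.01,-.01)]
            for i in range(4):
                a,b=q[i],q[(i+1)%4]
                cv2.line(c,pj(*a,.221),pj(*b,.221),(0,255,0),1);cv2.line(c,pj(*a,.197),pj(*b,.197),(255,128,0),1);cv2.line(c,pj(*a,.197),pj(*a,.221),(255,255,0),1)
            cv2.line(c,pj(0,0,.221),pj(.01,0,.221),(255,0,255),1)
            r.append(c)
        rows.append(np.hstack(r))
    o=np.vstack(rows); f=min(1,800/o.shape[1],600/o.shape[0]); cv2.imwrite(name,cv2.resize(o,None,fx=f,fy=f,interpolation=cv2.INTER_AREA))
E
python3 - <<'E'
from wire import *
H=dict(h1=(.438,-.1587),h2=(.5614,-.0996),h3=(.5507,-.2362))
im={c:np.load(c+"0.npz")['p'] for c in("top","scene")}
wire(im,H,dict(h1=(*H['h1'],270),h2=(*H['h2'],310),h3=(*H['h3'],270)),"pics/w1.png",s=14)
E
```

```text
(no output)
```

View pics/w1.png

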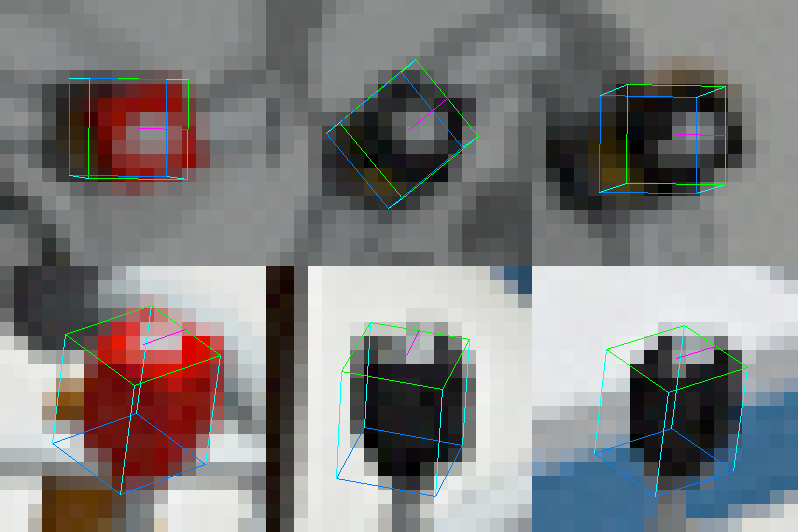

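```bash
cat > fit2.py <<'E'
from h import *
from scipy.optimize import minimize
S=6; W=21
def lab(cam,u0,v0,x,y,yaw,hs,ch,mw,m0):
    c,s=np.cos(yaw),np.sin(yaw)
    K,o,Rm=model(cam)
    L=np.zeros((W*S,W*S),np.uint8)
    def pj(lx,ly,z):
        u,v=proj(cam,(x+c*lx-s*ly,y+s*lx+c*ly,z)); return ((u-u0+.5)*S,(v-v0+.5)*S)
    def poly(pts,l): cv2.fillConvexPoly(L,cv2.convexHull(np.round(np.array(pts)*16).astype(np.int32)),int(l),shift=4)
    def cyl(r,z0,z1,l):
        t=np.linspace(0,6.28,16); poly([pj(r*np.cos(a),r*np.sin(a),z) for a in t for z in(z0,z1)],l)
    cyl(.011,.150,.170,5); cyl(.008,.170,.178,6); cyl(.005,.178,.197,7)
    d=np.array([o[0]-x,o[1]-y])
    # chamfered square
    e=hs-ch
    q=[(hs,-e),(hs,e),(e,hs),(-e,hs),(-hs,e),(-hs,-e),(-e,-hs),(e,-hs)]
    l=2
    for i in range(8):
        a,b=q[i],q[(i+1)%8]; n=np.array([b[1]-a[1],-(b[0]-a[0])]); nw=np.array([c*n[0]-s*n[1],s*n[0]+c*n[1]])
        if nw@d>0:
            pts=[pj(*a,.197),pj(*b,.197),pj(*b,.221),pj(*a,.221)]
            if i%2==0: poly(pts,l); l+=1
            else: poly(pts,8)
    poly([pj(*a,.221) for a in q],1)
    poly([pj(m0,-mw,.2212),pj(hs-.0005,-mw,.2212),pj(hs-.0005,mw,.2212),pj(m0,mw,.2212)],4)
    return L
def cost(cam,img,h,x,y,yaw,hs,ch,mw,m0):
    u,v=proj(cam,(*h,.205)); u0,v0=int(round(u))-W//2,int(round(v))-W//2
    L=lab(cam,u0,v0,x,y,yaw,hs,ch,mw,m0)
    A=np.array([cv2.resize(cv2.GaussianBlur((L==k).astype(np.float32),(0,0),.4*S),(W,W),interpolation=cv2.INTER_AREA).ravel() for k in range(9)]).T
    I=img[v0:v0+W,u0:u0+W].reshape(-1,3).astype(float)
    u,v=proj(cam,(*h,.211)); uu,vv=np.meshgrid(np.arange(W)+u0,np.arange(W)+v0)
    m=(np.hypot(uu-u,vv-v)<7.5).ravel()
    X=np.linalg.solve(A[m].T@A[m]+.05*np.eye(9),A[m].T@I[m]+.05*np.outer(np.ones(9),I[m].mean(0)))
    r=A[m]@X-I[m]
    return (np.minimum(np.abs(r),60)**2).mean()
E
cat > run2.py <<'E'
from fit2 import *
import sys
H=dict(h1=(.438,-.1587),h2=(.5614,-.0996),h3=(.5507,-.2362))
im={c:np.load(c+"0.npz")['p'] for c in("top","scene")}
from multiprocessing import Pool
def job(a):
    k,cam,yd,ch=a; h=H[k]; yaw=np.radians(yd)
    f=lambda p:cost(cam,im[cam],h,h[0]+p[0]/1e3,h[1]+p[1]/1e3,yaw,.010,ch,.002,.002)+2*(p[0]**2+p[1]**2)
    b=min((minimize(f,s,method="Nelder-Mead",options=dict(initial_simplex=np.array(s)+[[0,0],[2,0],[0,2]],xatol=.2,fatol=1,maxfev=45)) for s in([0,0],[2,-3])),key=lambda r:r.fun)
    return k,cam,yd,ch,b.fun,b.x
if __name__=="__main__":
    jobs=[(k,c,y,ch) for k in H for c in("top","scene") for y in range(0,360,10) for ch in(.0005,.003)]
    with Pool() as p: R_=p.map(job,jobs)
    for k in H:
        for ch in(.0005,.003):
            T={}
            for r in R_:
                if r[0]==k and r[3]==ch: T.setdefault(r[2],{})[r[1]]=r[4:]
            o=sorted(T,key=lambda y:T[y]["top"][0]/200+T[y]["scene"][0]/400)[:5]
            print(k,ch)
            for y in o: print("  ",y,[(round(T[y][c][0]),T[y][c][1].round(1)) for c in("top","scene")])
            print("   top",[(y,round(T[y]["top"][0])) for y in sorted(T,key=lambda y:T[y]["top"][0])[:4]]," scene",[(y,round(T[y]["scene"][0])) for y in sorted(T,key=lambda y:T[y]["scene"][0])[:4]])
E
time python3 run2.py
```

```text
h1 0.0005
   280 [(323, array([-0.9, -1.2])), (1192, array([ 1. , -2.9]))]
   290 [(338, array([-1.1, -1.5])), (1203, array([ 0.3, -2.4]))]
   270 [(360, array([-0.8, -0.9])), (1179, array([ 1.8, -3.1]))]
   190 [(336, array([-0.9, -1.7])), (1251, array([ 1. , -2.3]))]
   100 [(334, array([-0.9, -2. ])), (1262, array([ 0.9, -2.3]))]
   top [(280, 323), (100, 334), (190, 336), (290, 338)]  scene [(260, 1172), (270, 1179), (280, 1192), (290, 1203)]
h1 0.003
   280 [(310, array([-1. , -1.6])), (1168, array([ 0.7, -3.2]))]
   290 [(317, array([-0.8, -2. ])), (1168, array([ 0.2, -2.9]))]
   270 [(338, array([-0.8, -1.4])), (1163, array([ 1.2, -4. ]))]
   100 [(324, array([-1. , -2.2])), (1243, array([ 0. , -2.7]))]
   190 [(326, array([-0.9, -2. ])), (1242, array([ 0.5, -3.3]))]
   top [(280, 310), (290, 317), (110, 322), (200, 324)]  scene [(270, 1163), (280, 1168), (290, 1168), (260, 1169)]
h2 0.0005
   60 [(396, array([-0.1, -1.2])), (708, array([ 5.2, -6.2]))]
   240 [(399, array([-0.1, -1.2])), (706, array([ 5.5, -6.4]))]
   150 [(405, array([-0. , -1.2])), (695, array([ 5.1, -6.4]))
[... 899 characters left out ...]
 1.4])), (1341, array([-6.1, -1.2]))]
   250 [(618, array([0.8, 1. ])), (1297, array([-5.8, -0.4]))]
   top [(270, 574), (260, 587), (280, 608), (250, 618)]  scene [(330, 1197), (320, 1218), (340, 1233), (300, 1235)]
h3 0.003
   270 [(573, array([0.5, 0.8])), (1303, array([-5.3, -0.6]))]
   260 [(600, array([0.8, 0.4])), (1292, array([-5.6, -0.3]))]
   280 [(601, array([0.1, 1.1])), (1296, array([-5.6, -0.6]))]
   300 [(620, array([-0.2, -0.9])), (1266, array([-4.3, -0. ]))]
   250 [(613, array([0.9, 0.2])), (1287, array([-5.3, -0.1]))]
   top [(270, 573), (260, 600), (280, 601), (250, 613)]  scene [(330, 1182), (340, 1215), (60, 1247), (350, 1248)]
real	1m51.730s
user	6m31.872s
sys	0m0.671s
```

```bash
cat > rel.py <<'E'
import sys
from h import *
# usage: rel.py x y z yawdeg  -> tool-frame shift mm & rotvec deg from the measured pose ; prints state
def info():
    s=telemetry.get_state(); q=s['ee_rot']; Rm=R.from_quat(np.r_[q[1:],q[0]])
    M=Rm.as_matrix(); yaw=np.degrees(np.arctan2(M[1,0],M[0,0]))
    print("t",round(s['clock'],2),"pos",s['position'].round(4),"yaw",yaw.round(2),"F",s['contact_force'].round(2),"M",s['moment'].round(3),"eff6",s['effort'][5].round(3),"w",round(s['width'],4),"q",np.degrees(s['qpos']).round(1))
    return s,Rm,yaw
if __name__=="__main__":
    s,Rm,yaw=info()
    if len(sys.argv)>4:
        x,y,z,t=map(float,sys.argv[1:5]); t=np.radians(t)
        T=np.array([[np.cos(t),np.sin(t),0],[np.sin(t),-np.cos(t),0],[0,0,-1]])
        print("shift",((Rm.inv().apply(np.array([x,y,z])-s['position']))*1e3).round(1),"rot",np.degrees((Rm.inv()*R.from_matrix(T)).as_rotvec()).round(2))
E
python3 rel.py 0.4377 -0.160 0.29 10
```

```text
t 0.4 pos [ 0.1764 -0.5472  0.2312] yaw 17.86 F [-0.59  0.32  0.3 ] M [0.032 0.011 0.041] eff6 0.0 w 0.0855 q [-79.1  15.8  86.2   0.   78.   -6.9]
shift [ 367.5 -288.4  -58.7] rot [-0.01 -0.    7.86]
```

Call:
servo_tool(
  steps=[
    [0, 0, -50, 0, 0, 0],
    [46, -36, -59, 0, 0, 7.9],
    [92, -72, -59, 0, 0, 7.9],
    [138, -108, -59, 0, 0, 7.9],
    [184, -144, -59, 0, 0, 7.9],
    [230, -180, -59, 0, 0, 7.9],
    [276, -216, -59, 0, 0, 7.9],
    [320, -252, -59, 0, 0, 7.9],
  ],
  hand=80,
  grip_force=20,
)

```text
clock: 1.2
position: [0.3725, -0.2559, 0.2906]
ee_rot: [0.0, 0.996, 0.087, 0.0]
contact_force: [1.3, -1.3, 0.3]
width: 0.0588
```

```bash
python3 rel.py 0.4377 -0.160 0.28 10
```

```text
t 1.2 pos [ 0.3725 -0.2559  0.2906] yaw 9.94 F [ 1.27 -1.31  0.29] M [-0.024 -0.02  -0.047] eff6 -0.911 w 0.0588 q [-43.3   3.2  93.7   0.   83.1  36.7]
shift [ 80.7 -83.2  10.6] rot [ 0.05 -0.04 -0.06]
```

Call:
servo_tool(
  steps=[
    [30, -31, 0, 0, 0, 0],
    [60, -62, 6, 0, 0, 0],
    [80.7, -83.2, 10, 0, 0, 0],
    [80.7, -83.2, 10, 0, 0, 0],
    [80.7, -83.2, 10, 0, 0, 0],
  ],
)

```text
clock: 1.7
position: [0.4368, -0.1614, 0.2803]
ee_rot: [0.0, 0.996, 0.088, -0.0]
contact_force: [-0.0, -0.4, 0.4]
width: 0.0585
```

```bash
cat > look.py <<'E'
import sys
from h import *
tag=sys.argv[1]; x,y=map(float,sys.argv[2:4])
o=[]
for n in("top","scene"):
    p,d=cams.get_image(n); np.savez(f"{n}_{tag}.npz",p=p,d=d)
    u,v=proj(n,(x,y,.215)); u,v=int(u),int(v)
    o.append(cv2.resize(p[max(v-30,0):v+30,u-30:u+30,::-1],(400,400),interpolation=cv2.INTER_CUBIC))
cv2.imwrite(f"pics/{tag}.png",np.hstack(o))
E
python3 look.py a1 .438 -.16; python3 rel.py .4377 -.16 .19 10
```

```text
t 1.8 pos [ 0.4365 -0.1625  0.2804] yaw 9.92 F [-0.18 -0.18  0.13] M [0.022 0.009 0.024] eff6 -0.003 w 0.0589 q [-29.    4.8  93.4  -0.   81.8  51.1]
shift [ 1.7 -2.3 90.4] rot [ 0.05  0.02 -0.08]
```

View pics/a1.png

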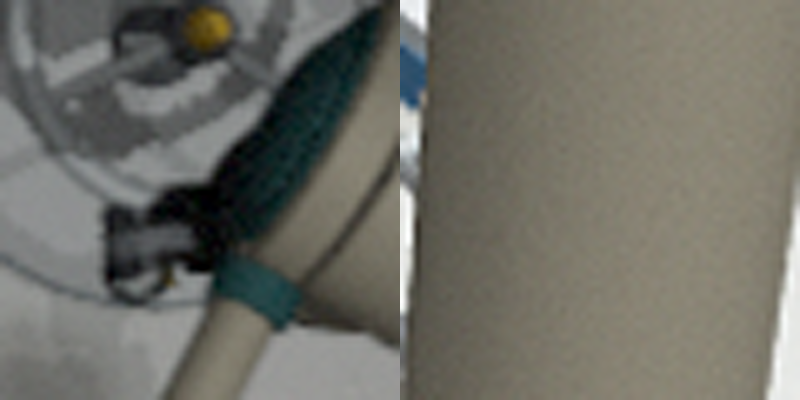

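Call:
servo_tool(
  steps=[
    [1.5, -1.5, 25, 0, 0, 0],
    [1.5, -1.5, 50, 0, 0, 0],
    [1.5, -1.5, 70, 0, 0, 0],
    [1.5, -1.5, 88, 0, 0, 0],
    [1.5, -1.5, 88, 0, 0, 0],
    [1.5, -1.5, 88, 0, 0, 0],
  ],
)

```text
clock: 2.4
position: [0.4379, -0.161, 0.1927]
ee_rot: [0.0, 0.996, 0.086, 0.0]
contact_force: [-0.1, -0.6, -0.9]
width: 0.0586
```

```bash
python3 rel.py .4377 -.16 .19 10
```

```text
t 2.4 pos [ 0.4379 -0.161   0.1927] yaw 9.87 F [-0.08 -0.63 -0.92] M [ 0.028 -0.023  0.022] eff6 -0.001 w 0.0586 q [-28.7   8.  102.4  -0.   69.6  51.4]
shift [ 0.  -1.1  2.7] rot [ 0.03 -0.   -0.13]
```

Call:
servo_tool(
  steps=[
    [0, 0, 2, 0, 0, 0],
    [0, 0, 2, 0, 0, 0],
    [0, 0, 2, 0, 0, 0],
  ],
  hand=160,
)

```text
clock: 2.7
position: [0.4384, -0.1603, 0.191]
ee_rot: [0.0, 0.996, 0.087, 0.001]
contact_force: [-0.2, 0.7, -0.4]
width: 0.0318
```

```bash
python3 rel.py
```

```text
t 2.7 pos [ 0.4384 -0.1603  0.191 ] yaw 9.96 F [-0.22  0.68 -0.44] M [ 0.011 -0.065 -0.009] eff6 -0.0 w 0.0318 q [-28.6   8.1 102.6  -0.   69.3  51.4]
```

Call:
servo_tool(
  steps=[
    [0, 0, 0, 0, 0, 0],
    [0, 0, 0, 0, 0, 0],
    [0, 0, 0, 0, 0, 0],
    [0, 0, 0, 0, 0, 0],
  ],
  hand=200,
  grip_force=20,
)

```text
clock: 3.1
position: [0.4384, -0.1614, 0.1911]
ee_rot: [0.002, 0.996, 0.087, 0.0]
contact_force: [-1.6, -5.0, 4.0]
width: 0.0204
```

```bash
python3 rel.py
```

```text
t 3.1 pos [ 0.4384 -0.1614  0.1911] yaw 9.99 F [-1.58 -4.98  4.04] M [-0.897  0.202  0.061] eff6 0.041 w 0.0204 q [-2.860e+01  8.100e+00  1.025e+02 -1.000e-01  6.930e+01  5.140e+01]
```

Call:
servo_tool(
  steps=[
    [0, 1, 0, 0, 0, 0],
    [0, 1, 0, 0, 0, 2],
    [0, 1, 0, 0, 0, 4],
    [0, 1, 0, 0, 0, 6],
    [0, 1, 0, 0, 0, 8],
    [0, 1, 0, 0, 0, 8],
    [0, 1, 0, 0, 0, 8],
  ],
  hand=215,
  grip_force=30,
)

```text
clock: 3.8
position: [0.4384, -0.1616, 0.1911]
ee_rot: [0.001, 1.0, 0.017, 0.0]
contact_force: [-2.2, -3.6, 6.1]
width: 0.0199
```

```bash
python3 rel.py
```

```text
t 3.8 pos [ 0.4384 -0.1616  0.1911] yaw 1.98 F [-2.16 -3.56  6.05] M [-0.579  0.335  0.057] eff6 0.041 w 0.0199 q [-2.870e+01  8.100e+00  1.025e+02 -1.000e-01  6.930e+01  5.930e+01]
```

Call:
servo_tool(
  steps=[
    [0, 0.5, 0, 0, 0, 2],
    [0, 0.5, 0, 0, 0, 4],
    [0, 0.5, 0, 0, 0, 6],
    [0, 0.5, 0, 0, 0, 8],
    [0, 0.5, 0, 0, 0, 8],
    [0, 0.5, 0, 0, 0, 8],
  ],
)

```text
clock: 4.4
position: [0.4384, -0.1618, 0.1911]
ee_rot: [0.0, 0.999, -0.053, 0.0]
contact_force: [-1.9, -2.9, 4.6]
width: 0.0196
```

```bash
python3 rel.py
```

```text
t 4.4 pos [ 0.4384 -0.1618  0.1911] yaw -6.03 F [-1.92 -2.87  4.62] M [-0.448  0.283  0.05 ] eff6 0.041 w 0.0196 q [-28.8   8.1 102.5  -0.   69.3  67.3]
```

Call:
servo_tool(
  steps=[
    [0, 0.5, 0, 0, 0, 2],
    [0, 0.5, 0, 0, 0, 4],
    [0, 0.5, 0, 0, 0, 6],
    [0, 0.5, 0, 0, 0, 8],
    [0, 0.5, 0, 0, 0, 8],
  ],
)

```text
clock: 4.9
position: [0.4384, -0.162, 0.1911]
ee_rot: [0.0, 0.992, -0.122, 0.0]
contact_force: [-1.6, -2.5, 5.8]
width: 0.0202
```

```bash
python3 rel.py
```

```text
t 4.9 pos [ 0.4384 -0.162   0.1911] yaw -14.07 F [-1.61 -2.51  5.78] M [-0.297  0.288  0.046] eff6 0.164 w 0.0202 q [-28.8   8.1 102.5   0.   69.4  75.2]
```

Call:
servo_tool(
  steps=[
    [0, 0.3, 0, 0, 0, 0],
    [0, 0.3, 0, 0, 0, 0],
  ],
)

```text
clock: 5.1
position: [0.4384, -0.162, 0.1911]
ee_rot: [-0.0, 0.993, -0.122, 0.001]
contact_force: [-0.9, -1.2, 5.6]
width: 0.0199
```

```bash
python3 rel.py
```

```text
t 5.1 pos [ 0.4384 -0.162   0.1911] yaw -14.04 F [-0.9  -1.24  5.57] M [-0.198  0.188  0.077] eff6 0.033 w 0.0199 q [-28.9   8.1 102.5   0.   69.4  75.2]
```

Call:
servo_tool(
  steps=[
    [0, 0, 0, 0, 0, 1],
    [0, 0, 0, 0, 0, 2],
    [0, 0, 0, 0, 0, 2],
    [0, 0, 0, 0, 0, 2],
  ],
)

```text
clock: 5.5
position: [0.4384, -0.162, 0.1911]
ee_rot: [-0.0, 0.99, -0.139, 0.001]
contact_force: [-1.0, -1.5, 6.6]
width: 0.0203
```

```bash
python3 rel.py
```

```text
t 5.5 pos [ 0.4384 -0.162   0.1911] yaw -16.04 F [-1.05 -1.47  6.65] M [-0.213  0.219  0.09 ] eff6 0.041 w 0.0203 q [-28.9   8.1 102.5   0.   69.4  77.2]
```

Call:
servo_tool(
  steps=[
    [0, 0.2, 0, 0, 0, 2],
    [0, 0.2, 0, 0, 0, 4],
    [0, 0.2, 0, 0, 0, 6],
    [0, 0.2, 0, 0, 0, 6],
    [0, 0.2, 0, 0, 0, 6],
  ],
)

```text
clock: 6.0
position: [0.4384, -0.1621, 0.1911]
ee_rot: [-0.0, 0.982, -0.191, 0.001]
contact_force: [-1.7, -2.5, 6.2]
width: 0.02
```

```bash
python3 rel.py
```

```text
t 6.0 pos [ 0.4384 -0.1621  0.1911] yaw -22.04 F [-1.68 -2.46  6.15] M [-0.248  0.201  0.033] eff6 0.04 w 0.02 q [-2.890e+01  8.100e+00  1.025e+02  1.000e-01  6.940e+01  8.310e+01]
```

Call:
servo_tool(
  steps=[
    [0, 0, 0, 0, 0, 2],
    [0, 0, 0, 0, 0, 4],
    [0, 0, 0, 0, 0, 6],
    [0, 0, 0, 0, 0, 8],
    [0, 0, 0, 0, 0, 8],
    [0, 0, 0, 0, 0, 8],
  ],
)

```text
clock: 6.6
position: [0.4383, -0.1622, 0.1911]
ee_rot: [-0.0, 0.966, -0.259, 0.0]
contact_force: [-1.8, -1.6, 5.7]
width: 0.02
```

```bash
python3 rel.py
```

```text
t 6.6 pos [ 0.4383 -0.1622  0.1911] yaw -30.04 F [-1.8  -1.62  5.71] M [-0.299  0.183  0.01 ] eff6 0.04 w 0.02 q [-28.9   8.1 102.5   0.   69.4  91.1]
```

Call:
servo_tool(
  steps=[
    [0, 0, 0, 0, 0, 2],
    [0, 0, 0, 0, 0, 4],
    [0, 0, 0, 0, 0, 6],
    [0, 0, 0, 0, 0, 8],
    [0, 0, 0, 0, 0, 8],
    [0, 0, 0, 0, 0, 8],
  ],
)

```text
clock: 7.2
position: [0.4383, -0.1623, 0.1911]
ee_rot: [-0.0, 0.945, -0.326, 0.0]
contact_force: [-2.6, -1.4, 6.0]
width: 0.0199
```

```bash
python3 rel.py
```

```text
t 7.2 pos [ 0.4383 -0.1623  0.1911] yaw -38.03 F [-2.55 -1.43  6.04] M [-0.259  0.229  0.049] eff6 0.04 w 0.0199 q [-28.9   8.1 102.5   0.   69.4  99.1]
```

Call:
servo_tool(
  steps=[
    [0, 0, 0, 0, 0, 2],
    [0, 0, 0, 0, 0, 4],
    [0, 0, 0, 0, 0, 6],
    [0, 0, 0, 0, 0, 8],
    [0, 0, 0, 0, 0, 8],
    [0, 0, 0, 0, 0, 8],
  ],
)

```text
clock: 7.8
position: [0.4382, -0.1623, 0.1911]
ee_rot: [-0.0, 0.92, -0.391, 0.0]
contact_force: [-1.2, -1.3, 5.4]
width: 0.0202
```

```bash
python3 rel.py
```

```text
t 7.8 pos [ 0.4382 -0.1623  0.1911] yaw -46.01 F [-1.21 -1.27  5.41] M [-0.273  0.238  0.138] eff6 0.151 w 0.0202 q [-28.9   8.1 102.5   0.   69.4 107.1]
```

Call:
servo_tool(
  steps=[
    [0, 0, 0, 0, 0, 1],
    [0, 0, 0, 0, 0, 2],
    [0, 0, 0, 0, 0, 2],
    [0, 0, 0, 0, 0, 2],
  ],
)

```text
clock: 8.2
position: [0.4382, -0.1624, 0.1911]
ee_rot: [-0.0, 0.914, -0.407, 0.0]
contact_force: [-2.3, -1.5, 5.9]
width: 0.0202
```

```bash
python3 rel.py
```

```text
t 8.2 pos [ 0.4382 -0.1624  0.1911] yaw -48.0 F [-2.29 -1.49  5.93] M [-0.337  0.267  0.231] eff6 0.225 w 0.0202 q [-28.9   8.1 102.5   0.   69.4 109.1]
```

Call:
servo_tool(
  steps=[
    [0, 0, 0, 0, 0, -7],
    [0, 0, 0, 0, 0, -14],
    [0, 0, 0, 0, 0, -21],
    [0, 0, 0, 0, 0, -28],
    [0, 0, 0, 0, 0, -35],
    [0, 0, 0, 0, 0, -42],
    [0, 0, 0, 0, 0, -47],
    [0, 0, 0, 0, 0, -47],
  ],
)

```text
clock: 9.0
position: [0.4382, -0.1619, 0.1911]
ee_rot: [-0.0, 1.0, -0.008, 0.0]
contact_force: [-1.7, -0.9, 6.6]
width: 0.0197
```

Call:
servo_tool(
  steps=[
    [0, 0, 0, 0, 0, -7],
    [0, 0, 0, 0, 0, -14],
    [0, 0, 0, 0, 0, -21],
    [0, 0, 0, 0, 0, -28],
    [0, 0, 0, 0, 0, -35],
    [0, 0, 0, 0, 0, -42],
    [0, 0, 0, 0, 0, -47],
    [0, 0, 0, 0, 0, -47],
  ],
)

```text
clock: 9.8
position: [0.438, -0.1615, 0.191]
ee_rot: [-0.001, 0.92, 0.391, 0.0]
contact_force: [-2.3, 0.3, 7.3]
width: 0.02
```

```bash
python3 rel.py
```

```text
t 9.8 pos [ 0.438  -0.1615  0.191 ] yaw 46.03 F [-2.29  0.26  7.32] M [ 0.04   0.362 -0.031] eff6 -0.352 w 0.02 q [-2.890e+01  8.100e+00  1.025e+02  1.000e-01  6.940e+01  1.510e+01]
```

Call:
servo_tool(
  steps=[
    [0, 0, 0, 0, 0, 0],
    [0, 0, 0, 0, 0, 0],
  ],
)

```text
clock: 10.0
position: [0.438, -0.1615, 0.191]
ee_rot: [-0.001, 0.921, 0.39, 0.0]
contact_force: [-2.6, 1.0, 7.2]
width: 0.0199
```

```bash
python3 rel.py
```

```text
t 10.0 pos [ 0.438  -0.1615  0.191 ] yaw 45.95 F [-2.55  0.97  7.2 ] M [ 0.113  0.356 -0.021] eff6 -0.025 w 0.0199 q [-2.890e+01  8.100e+00  1.025e+02  1.000e-01  6.940e+01  1.520e+01]
```

Call:
servo_tool(
  steps=[
    [0, 0, 0, 0, 0, 0],
    [0, 0, 0, 0, 0, 0],
    [0, 0, 0, 0, 0, 0],
    [0, 0, 0, 0, 0, 0],
  ],
  hand=80,
)

```text
clock: 10.4
position: [0.438, -0.1621, 0.19]
ee_rot: [-0.0, 0.921, 0.39, -0.0]
contact_force: [-0.6, -0.2, -0.5]
width: 0.0588
```

Call:
servo_tool(
  steps=[
    [0, 0, -25, 0, 0, 0],
    [0, 0, -60, 0, 0, 0],
    [0, 0, -90, 0, 0, 0],
    [0, 0, -90, 0, 0, 0],
  ],
)

```text
clock: 10.8
position: [0.4404, -0.1635, 0.2843]
ee_rot: [0.003, 0.921, 0.39, 0.003]
contact_force: [1.2, 0.4, 0.3]
width: 0.0585
```

```bash
python3 rel.py .5633 -.1023 .28 65
```

```text
t 10.8 pos [ 0.4404 -0.1635  0.2843] yaw 45.96 F [1.22 0.35 0.26] M [ 0.038  0.01  -0.051] eff6 -0.0 w 0.0585 q [-28.9   4.7  92.9   0.   81.9  15.2]
shift [129.5  45.8   5.1] rot [  0.5   -0.06 -19.04]
```

Call:
servo_tool(
  steps=[
    [40, 15, 0, 0, 0, -6],
    [80, 30, 0, 0, 0, -12],
    [110, 41, 0, 0, 0, -19],
    [130, 48.5, 0, 0, 0, -19],
    [130, 48.5, 0, 0, 0, -19],
    [130, 48.5, 0, 0, 0, -19],
    [130, 48.5, 0, 0, 0, -19],
  ],
)

```text
clock: 11.5
position: [0.5622, -0.1029, 0.2798]
ee_rot: [-0.0, 0.844, 0.537, -0.001]
contact_force: [-0.5, 0.4, 0.4]
width: 0.0586
```

```bash
python3 rel.py .5633 -.1023 .191 65
```

```text
t 11.5 pos [ 0.5622 -0.1029  0.2798] yaw 64.93 F [-0.48  0.38  0.37] M [-0.001  0.034 -0.043] eff6 -0.001 w 0.0586 q [-17.3  14.3  81.6  -0.   84.3   7.7]
shift [ 1.1  0.9 88.8] rot [-0.09  0.04 -0.07]
```

Call:
servo_tool(
  steps=[
    [1, 0.9, 25, 0, 0, 0],
    [1, 0.9, 50, 0, 0, 0],
    [1, 0.9, 68, 0, 0, 0],
    [1, 0.9, 80, 0, 0, 0],
    [1, 0.9, 88, 0, 0, 0],
    [1, 0.9, 88, 0, 0, 0],
    [1, 0.9, 88, 0, 0, 0],
  ],
  grip_force=20,
)

```text
clock: 12.2
position: [0.5649, -0.1025, 0.1931]
ee_rot: [0.001, 0.844, 0.537, 0.0]
contact_force: [-1.0, -0.5, -0.1]
width: 0.0584
```

Call:
servo_tool(
  steps=[
    [0, 0, 0, 0, 0, 0],
    [0, 0, 0, 0, 0, 0],
    [0, 0, 0, 0, 0, 0],
  ],
  hand=160,
)

```text
clock: 12.5
position: [0.5648, -0.1022, 0.1928]
ee_rot: [0.0, 0.844, 0.537, 0.0]
contact_force: [-0.2, -0.4, -0.1]
width: 0.0316
```

```bash
python3 rel.py
```

```text
t 12.5 pos [ 0.5648 -0.1022  0.1928] yaw 64.97 F [-0.2  -0.44 -0.08] M [0.001 0.033 0.054] eff6 -0.0 w 0.0316 q [-17.2  17.1  90.   -0.   72.8   7.8]
```

Call:
servo_tool(
  steps=[
    [-0.6, -1.2, 2, 0, 0, 0],
    [-0.6, -1.2, 2, 0, 0, 0],
    [-0.6, -1.2, 2, 0, 0, 0],
    [-0.6, -1.2, 2, 0, 0, 0],
    [-0.6, -1.2, 2, 0, 0, 0],
  ],
  hand=200,
  grip_force=20,
)

```text
clock: 13.0
position: [0.5631, -0.1017, 0.1911]
ee_rot: [-0.0, 0.844, 0.537, 0.0]
contact_force: [-1.9, 1.8, 5.4]
width: 0.0201
```

```bash
python3 rel.py
```

```text
t 13.0 pos [ 0.5631 -0.1017  0.1911] yaw 64.97 F [-1.88  1.78  5.45] M [0.308 0.276 0.048] eff6 0.031 w 0.0201 q [-17.2  17.   90.4   0.   72.6   7.8]
```

Call:
servo_tool(
  steps=[
    [0, 0, 0, 0, 0, 2],
    [0, 0, 0, 0, 0, 4],
    [0, 0, 0, 0, 0, 6],
    [0, 0, 0, 0, 0, 7],
    [0, 0, 0, 0, 0, 7],
    [0, 0, 0, 0, 0, 7],
  ],
  hand=215,
  grip_force=30,
)

```text
clock: 13.6
position: [0.5632, -0.1017, 0.1911]
ee_rot: [-0.0, 0.875, 0.485, 0.0]
contact_force: [-1.9, 1.1, 5.5]
width: 0.0196
```

```bash
python3 rel.py
```

```text
t 13.6 pos [ 0.5632 -0.1017  0.1911] yaw 57.97 F [-1.93  1.11  5.47] M [0.335 0.284 0.042] eff6 0.037 w 0.0196 q [-17.2  17.   90.4   0.   72.6  14.8]
```

Call:
servo_tool(
  steps=[
    [0, 0, 0, 0, 0, 2],
    [0, 0, 0, 0, 0, 4],
    [0, 0, 0, 0, 0, 6],
    [0, 0, 0, 0, 0, 8],
    [0, 0, 0, 0, 0, 8],
    [0, 0, 0, 0, 0, 8],
  ],
)

```text
clock: 14.2
position: [0.5632, -0.1018, 0.1911]
ee_rot: [0.0, 0.906, 0.422, 0.0]
contact_force: [-0.7, 1.3, 5.0]
width: 0.0199
```

```bash
python3 rel.py
```

```text
t 14.2 pos [ 0.5632 -0.1018  0.1911] yaw 49.98 F [-0.72  1.28  4.98] M [0.282 0.267 0.05 ] eff6 0.065 w 0.0199 q [-17.2  17.   90.4   0.   72.6  22.8]
```

Call:
servo_tool(
  steps=[
    [0, 0, 0, 0, 0, 1.5],
    [0, 0, 0, 0, 0, 3],
    [0, 0, 0, 0, 0, 3],
    [0, 0, 0, 0, 0, 3],
  ],
)

```text
clock: 14.6
position: [0.5633, -0.1018, 0.1911]
ee_rot: [0.0, 0.917, 0.399, 0.0]
contact_force: [-1.0, 2.5, 4.9]
width: 0.0197
```

```bash
python3 rel.py
```

```text
t 14.6 pos [ 0.5633 -0.1018  0.1911] yaw 47.0 F [-1.02  2.51  4.9 ] M [0.334 0.248 0.144] eff6 0.177 w 0.0197 q [-17.2  17.   90.4   0.   72.6  25.8]
```

Call:
servo_tool(
  steps=[
    [0, 0, 0, 0, 0, 1],
    [0, 0, 0, 0, 0, 2],
    [0, 0, 0, 0, 0, 2],
    [0, 0, 0, 0, 0, 2],
  ],
)

```text
clock: 15.0
position: [0.5633, -0.1019, 0.1911]
ee_rot: [0.0, 0.924, 0.383, 0.0]
contact_force: [-0.9, 1.2, 5.3]
width: 0.0196
```

```bash
python3 rel.py
```

```text
t 15.0 pos [ 0.5633 -0.1019  0.1911] yaw 45.01 F [-0.93  1.15  5.34] M [0.238 0.217 0.267] eff6 0.253 w 0.0196 q [-17.2  17.   90.4   0.   72.6  27.8]
```

Call:
servo_tool(
  steps=[
    [0, 0, 0, 0, 0, -7],
    [0, 0, 0, 0, 0, -14],
    [0, 0, 0, 0, 0, -21],
    [0, 0, 0, 0, 0, -28],
    [0, 0, 0, 0, 0, -35],
    [0, 0, 0, 0, 0, -42],
    [0, 0, 0, 0, 0, -48],
    [0, 0, 0, 0, 0, -48],
  ],
)

```text
clock: 15.8
position: [0.5627, -0.1016, 0.1911]
ee_rot: [-0.0, 0.688, 0.726, 0.0]
contact_force: [-1.9, 2.3, 7.1]
width: 0.0196
```

Call:
servo_tool(
  steps=[
    [0, 0, 0, 0, 0, -7],
    [0, 0, 0, 0, 0, -14],
    [0, 0, 0, 0, 0, -21],
    [0, 0, 0, 0, 0, -28],
    [0, 0, 0, 0, 0, -35],
    [0, 0, 0, 0, 0, -42],
    [0, 0, 0, 0, 0, -47.5],
    [0, 0, 0, 0, 0, -47.5],
  ],
)

```text
clock: 16.6
position: [0.5622, -0.1018, 0.1911]
ee_rot: [-0.001, 0.337, 0.941, -0.0]
contact_force: [-3.8, 1.6, 7.4]
width: 0.0195
```

Call:
servo_tool(
  steps=[
    [0, 0, 0, 0, 0, 0],
    [0, 0, 0, 0, 0, 0],
  ],
)

```text
clock: 16.8
position: [0.5622, -0.1018, 0.1911]
ee_rot: [-0.001, 0.338, 0.941, -0.0]
contact_force: [-3.0, 1.6, 6.9]
width: 0.0195
```

```bash
python3 rel.py
```

```text
t 16.8 pos [ 0.5622 -0.1018  0.1911] yaw 140.47 F [-2.98  1.6   6.87] M [ 0.199  0.6   -0.004] eff6 -0.024 w 0.0195 q [-17.2  17.   90.4  -0.   72.7 -67.7]
```

Valve 2 is set. I'll release it and retreat, then look at valve 3 before grasping.

Call:
servo_tool(
  steps=[
    [0, 0, 0, 0, 0, 0],
    [0, 0, 0, 0, 0, 0],
    [0, 0, 0, 0, 0, 0],
    [0, 0, 0, 0, 0, 0],
  ],
  hand=80,
)

```text
clock: 17.2
position: [0.5632, -0.1023, 0.19]
ee_rot: [-0.0, 0.338, 0.941, -0.0]
contact_force: [-0.2, -0.2, -0.5]
width: 0.0583
```

Call:
servo_tool(
  steps=[
    [0, 0, -25, 0, 0, 0],
    [0, 0, -60, 0, 0, 0],
    [0, 0, -90, 0, 0, 0],
    [0, 0, -90, 0, 0, 0],
    [0, 0, -90, 0, 0, 0],
  ],
)

```text
clock: 17.7
position: [0.5634, -0.1023, 0.2806]
ee_rot: [0.001, 0.338, 0.941, -0.0]
contact_force: [0.1, 0.1, -0.7]
width: 0.0586
```

```bash
python3 look.py b1 .5520 -.239; python3 rel.py .552 -.239 .28 30
```

```text
t 17.8 pos [ 0.5625 -0.102   0.2789] yaw 140.46 F [-0.4   0.16 -0.01] M [-0.006 -0.03   0.005] eff6 0.0 w 0.0583 q [-17.2  14.3  81.6  -0.   84.2 -67.7]
shift [ -79.1 -112.3   -1.2] rot [-1.7000e-01 -3.0000e-02  1.1046e+02]
```

View pics/b1.png

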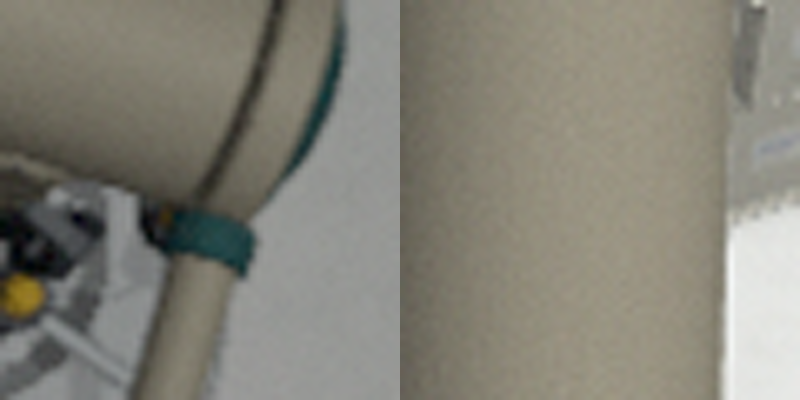

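```bash
cat > run3.py <<'E'
from fit2 import *
im={c:np.load(c+"0.npz")['p'] for c in("top","scene")}
T=dict(h1=(.4382,-.1618),h2=(.5631,-.102),h3=(.5526,-.2405))
from multiprocessing import Pool
def job(a):
    k,cam,yd,ch=a; h=T[k]; yaw=np.radians(yd); p0=(-1.5,1.5) if cam=="top" else(1.5,-2)
    f=lambda p:cost(cam,im[cam],h,h[0]+p[0]/1e3,h[1]+p[1]/1e3,yaw,.010,ch,.002,.002)+30*((p[0]-p0[0])**2+(p[1]-p0[1])**2)
    b=minimize(f,p0,method="Nelder-Mead",options=dict(initial_simplex=np.array(p0)+[[0,0],[1,0],[0,1]],xatol=.2,fatol=1,maxfev=40))
    return k,cam,yd,b.fun,b.x
if __name__=="__main__":
    with Pool() as p: R_=p.map(job,[(k,c,y,.002) for k in T for c in("top","scene") for y in range(0,360,10)])
    for k in T:
        for c in("top","scene"):
            d={r[2]:r[3] for r in R_ if r[0]==k and r[1]==c}
            print(k,c,"best",[(y,round(d[y])) for y in sorted(d,key=d.get)[:5]],"mod90",[(y,round(min(d[y+90*i] for i in range(4)))) for y in range(0,90,10)])
E
python3 run3.py
```

```text
h1 top best [(280, 306), (290, 317), (100, 323), (110, 325), (190, 325)] mod90 [(0, 351), (10, 306), (20, 317), (30, 366), (40, 411), (50, 441), (60, 435), (70, 409), (80, 388)]
h1 scene best [(260, 1076), (270, 1082), (250, 1096), (70, 1102), (160, 1108)] mod90 [(0, 1082), (10, 1115), (20, 1130), (30, 1178), (40, 1263), (50, 1243), (60, 1158), (70, 1096), (80, 1076)]
h2 top best [(70, 409), (250, 411), (340, 415), (60, 415), (240, 418)] mod90 [(0, 474), (10, 495), (20, 497), (30, 507), (40, 511), (50, 455), (60, 415), (70, 409), (80, 438)]
h2 scene best [(60, 539), (330, 560), (150, 562), (240, 574), (70, 614)] mod90 [(0, 887), (10, 874), (20, 880), (30, 832), (40, 733), (50, 790), (60, 539), (70, 614), (80, 814)]
h3 top best [(120, 559), (210, 565), (130, 566), (300, 572), (220, 583)] mod90 [(0, 617), (10, 615), (20, 647), (30, 559), (40, 566), (50, 602), (60, 624), (70, 645), (80, 640)]
h3 scene best [(220, 1334), (60, 1338), (330, 1339), (210, 1342), (240, 1353)] mod90 [(0, 1372), (10, 1361), (20, 1354), (30, 1342), (40, 1334), (50, 1372), (60, 1338), (70, 1371), (80, 1375)]
```

Call:
servo_tool(
  steps=[
    [-20, -28, 0, 0, 0, 8],
    [-40, -56, 0, 0, 0, 16],
    [-60, -85, 0, 0, 0, 24],
    [-80, -113, 0, 0, 0, 32],
    [-80, -113, 0, 0, 0, 40],
    [-80, -113, 0, 0, 0, 48],
    [-80, -113, 0, 0, 0, 56],
    [-80, -113, 0, 0, 0, 56],
  ],
)

```text
clock: 18.6
position: [0.5523, -0.2401, 0.2784]
ee_rot: [-0.002, 0.74, 0.672, -0.001]
contact_force: [-1.4, 0.7, 0.3]
width: 0.0587
```

Call:
servo_tool(
  steps=[
    [0, 0, 0, 0, 0, 8],
    [0, 0, 0, 0, 0, 16],
    [0, 0, 0, 0, 0, 24],
    [0, 0, 0, 0, 0, 32],
    [0, 0, 0, 0, 0, 40],
    [0, 0, 0, 0, 0, 48],
    [0, 0, 0, 0, 0, 49.5],
    [0, 0, 0, 0, 0, 49.5],
  ],
)

```text
clock: 19.4
position: [0.5527, -0.2401, 0.2796]
ee_rot: [-0.0, 0.953, 0.302, -0.0]
contact_force: [-0.4, 0.3, 0.4]
width: 0.0586
```

```bash
python3 rel.py .5526 -.2405 .191 35
```

```text
t 19.4 pos [ 0.5527 -0.2401  0.2796] yaw 35.18 F [-0.4   0.25  0.38] M [-0.028  0.017 -0.034] eff6 0.128 w 0.0586 q [-30.1  17.   77.7  -0.   85.4  24.7]
shift [-0.3  0.4 88.6] rot [-0.07  0.03  0.18]
```

Call:
servo_tool(
  steps=[
    [0, 0, 25, 0, 0, 0],
    [0, 0, 50, 0, 0, 0],
    [0, 0, 68, 0, 0, 0],
    [0, 0, 80, 0, 0, 0],
    [0, 0, 89, 0, 0, 0],
    [0, 0, 89, 0, 0, 0],
    [0, 0, 89, 0, 0, 0],
  ],
  grip_force=20,
)

```text
clock: 20.1
position: [0.5534, -0.2405, 0.1919]
ee_rot: [0.0, 0.954, 0.301, 0.0]
contact_force: [-0.0, -0.4, 0.1]
width: 0.0586
```

Call:
servo_tool(
  steps=[
    [0, 0, 0, 0, 0, 0],
    [0, 0, 0, 0, 0, 0],
    [0, 0, 0, 0, 0, 0],
  ],
  hand=160,
)

```text
clock: 20.4
position: [0.5532, -0.2404, 0.1919]
ee_rot: [0.0, 0.954, 0.3, 0.0]
contact_force: [-0.2, 0.1, 0.8]
width: 0.0318
```

```bash
python3 rel.py .5526 -.2405 .191 35
```

```text
t 20.4 pos [ 0.5532 -0.2404  0.1919] yaw 34.97 F [-0.23  0.1   0.82] M [ 0.047  0.045 -0.025] eff6 -0.001 w 0.0318 q [-30.1  19.5  86.4  -0.   74.   24.9]
shift [-0.6 -0.3  0.9] rot [ 0.07 -0.03 -0.03]
```

Call:
servo_tool(
  steps=[
    [0, 0, 0, 0, 0, 0],
    [0, 0, 0, 0, 0, 0],
  ],
  hand=178,
)

```text
clock: 20.6
position: [0.553, -0.2403, 0.1914]
ee_rot: [0.0, 0.954, 0.3, 0.0]
contact_force: [0.3, 0.0, 0.4]
width: 0.0261
```

```bash
python3 rel.py
```

```text
t 20.6 pos [ 0.553  -0.2403  0.1914] yaw 34.97 F [0.26 0.01 0.39] M [ 0.007 -0.035 -0.006] eff6 -0.0 w 0.0261 q [-30.1  19.6  86.5  -0.   74.   24.9]
```

Call:
servo_tool(
  steps=[
    [0, 0, 0, 0, 0, 0],
    [0, 0, 0, 0, 0, 0],
  ],
  hand=188,
)

```text
clock: 20.8
position: [0.5529, -0.2403, 0.1913]
ee_rot: [0.0, 0.954, 0.3, -0.0]
contact_force: [-0.5, -0.2, -1.0]
width: 0.0222
```

```bash
python3 rel.py
```

```text
t 20.8 pos [ 0.5529 -0.2403  0.1913] yaw 34.97 F [-0.48 -0.25 -1.04] M [-0.038  0.034  0.003] eff6 -0.0 w 0.0222 q [-30.1  19.6  86.5  -0.   74.   24.9]
```

Call:
servo_tool(
  steps=[
    [0, 0, 0, 0, 0, 0],
    [0, 0, 0, 0, 0, 0],
    [0, 0, 0, 0, 0, 0],
  ],
  hand=205,
)

```text
clock: 21.1
position: [0.5527, -0.2399, 0.1914]
ee_rot: [-0.0, 0.954, 0.3, -0.0]
contact_force: [-1.8, 0.8, 1.4]
width: 0.0196
```

```bash
python3 rel.py
```

```text
t 21.1 pos [ 0.5527 -0.2399  0.1914] yaw 34.97 F [-1.77  0.8   1.41] M [ 0.245  0.188 -0.016] eff6 -0.014 w 0.0196 q [-30.1  19.5  86.5   0.   74.   24.9]
```

Call:
servo_tool(
  steps=[
    [0, 0, 0, 0, 0, 2],
    [0, 0, 0, 0, 0, 4],
    [0, 0, 0, 0, 0, 6],
    [0, 0, 0, 0, 0, 7],
    [0, 0, 0, 0, 0, 7],
    [0, 0, 0, 0, 0, 7],
  ],
  hand=215,
  grip_force=30,
)

```text
clock: 21.7
position: [0.5528, -0.2401, 0.1914]
ee_rot: [-0.0, 0.97, 0.242, -0.0]
contact_force: [-2.3, 1.9, 2.5]
width: 0.0194
```

```bash
python3 rel.py
```

```text
t 21.7 pos [ 0.5528 -0.2401  0.1914] yaw 27.99 F [-2.29  1.91  2.46] M [ 0.296  0.294 -0.011] eff6 0.037 w 0.0194 q [-30.1  19.6  86.5   0.   74.   31.9]
```

Call:
servo_tool(
  steps=[
    [0, 0, 0, 0, 0, 2],
    [0, 0, 0, 0, 0, 4],
    [0, 0, 0, 0, 0, 6],
    [0, 0, 0, 0, 0, 8],
    [0, 0, 0, 0, 0, 8],
    [0, 0, 0, 0, 0, 8],
  ],
)

```text
clock: 22.3
position: [0.5529, -0.2402, 0.1914]
ee_rot: [-0.0, 0.985, 0.174, -0.0]
contact_force: [-1.8, 1.5, 3.2]
width: 0.0197
```

```bash
python3 rel.py
```

```text
t 22.3 pos [ 0.5529 -0.2402  0.1914] yaw 20.02 F [-1.77  1.52  3.18] M [0.227 0.327 0.039] eff6 0.036 w 0.0197 q [-30.1  19.6  86.5  -0.   74.   39.9]
```

Call:
servo_tool(
  steps=[
    [0, 0, 0, 0, 0, 2],
    [0, 0, 0, 0, 0, 4],
    [0, 0, 0, 0, 0, 6],
    [0, 0, 0, 0, 0, 8],
    [0, 0, 0, 0, 0, 8],
    [0, 0, 0, 0, 0, 8],
  ],
)

```text
clock: 22.9
position: [0.5529, -0.2404, 0.1914]
ee_rot: [0.0, 0.994, 0.105, -0.0]
contact_force: [-1.7, 0.3, 3.8]
width: 0.0198
```

```bash
python3 rel.py
```

```text
t 22.9 pos [ 0.5529 -0.2404  0.1914] yaw 12.03 F [-1.65  0.3   3.85] M [0.234 0.358 0.001] eff6 0.036 w 0.0198 q [-30.1  19.6  86.5  -0.   74.   47.9]
```

Call:
servo_tool(
  steps=[
    [0, 0, 0, 0, 0, 2],
    [0, 0, 0, 0, 0, 4],
    [0, 0, 0, 0, 0, 6],
    [0, 0, 0, 0, 0, 8],
    [0, 0, 0, 0, 0, 8],
    [0, 0, 0, 0, 0, 8],
  ],
)

```text
clock: 23.5
position: [0.553, -0.2405, 0.1914]
ee_rot: [0.0, 0.999, 0.035, 0.0]
contact_force: [-2.1, 0.8, 3.5]
width: 0.0202
```

```bash
python3 rel.py
```

```text
t 23.5 pos [ 0.553  -0.2405  0.1914] yaw 4.03 F [-2.05  0.83  3.52] M [0.102 0.297 0.042] eff6 0.036 w 0.0202 q [-30.1  19.6  86.5  -0.   74.   55.9]
```

Call:
servo_tool(
  steps=[
    [0, 0, 0, 0, 0, 2],
    [0, 0, 0, 0, 0, 4],
    [0, 0, 0, 0, 0, 6],
    [0, 0, 0, 0, 0, 8],
    [0, 0, 0, 0, 0, 8],
    [0, 0, 0, 0, 0, 8],
  ],
)

```text
clock: 24.1
position: [0.553, -0.2406, 0.1914]
ee_rot: [0.0, 0.999, -0.035, 0.0]
contact_force: [-2.4, -0.3, 3.8]
width: 0.0197
```

```bash
python3 rel.py
```

```text
t 24.1 pos [ 0.553  -0.2406  0.1914] yaw -3.97 F [-2.44 -0.34  3.84] M [0.027 0.364 0.05 ] eff6 0.037 w 0.0197 q [-30.1  19.6  86.5  -0.   74.   63.9]
```

Call:
servo_tool(
  steps=[
    [0, 0, 0, 0, 0, 2],
    [0, 0, 0, 0, 0, 4],
    [0, 0, 0, 0, 0, 6],
    [0, 0, 0, 0, 0, 8],
    [0, 0, 0, 0, 0, 8],
    [0, 0, 0, 0, 0, 8],
  ],
)

```text
clock: 24.7
position: [0.553, -0.2407, 0.1914]
ee_rot: [0.0, 0.995, -0.104, 0.0]
contact_force: [-1.9, -0.3, 4.3]
width: 0.0195
```

```bash
python3 rel.py
```

```text
t 24.7 pos [ 0.553  -0.2407  0.1914] yaw -11.96 F [-1.93 -0.28  4.34] M [-0.157  0.401  0.01 ] eff6 0.039 w 0.0195 q [-30.1  19.6  86.5  -0.   74.   71.9]
```

Call:
servo_tool(
  steps=[
    [0, 0, 0, 0, 0, 2],
    [0, 0, 0, 0, 0, 4],
    [0, 0, 0, 0, 0, 6],
    [0, 0, 0, 0, 0, 8],
    [0, 0, 0, 0, 0, 8],
    [0, 0, 0, 0, 0, 8],
  ],
)

```text
clock: 25.3
position: [0.5529, -0.2408, 0.1914]
ee_rot: [0.001, 0.985, -0.173, 0.0]
contact_force: [-2.6, -2.0, 4.3]
width: 0.0199
```

```bash
python3 rel.py
```

```text
t 25.3 pos [ 0.5529 -0.2408  0.1914] yaw -19.97 F [-2.58 -1.96  4.33] M [-0.342  0.478  0.015] eff6 0.04 w 0.0199 q [-30.1  19.6  86.5  -0.1  73.9  79.9]
```

Call:
servo_tool(
  steps=[
    [0, 0, 0, 0, 0, 2],
    [0, 0, 0, 0, 0, 4],
    [0, 0, 0, 0, 0, 6],
    [0, 0, 0, 0, 0, 8],
    [0, 0, 0, 0, 0, 8],
    [0, 0, 0, 0, 0, 8],
  ],
)

```text
clock: 25.9
position: [0.5529, -0.2409, 0.1914]
ee_rot: [0.001, 0.97, -0.242, 0.0]
contact_force: [-2.3, -2.2, 4.5]
width: 0.0196
```

```bash
python3 rel.py
```

```text
t 25.9 pos [ 0.5529 -0.2409  0.1914] yaw -27.97 F [-2.29 -2.16  4.53] M [-0.599  0.564  0.021] eff6 0.042 w 0.0196 q [-30.1  19.6  86.5  -0.1  73.9  87.9]
```

Call:
servo_tool(
  steps=[
    [0, 0, 0, 0, 0, 2],
    [0, 0, 0, 0, 0, 4],
    [0, 0, 0, 0, 0, 6],
    [0, 0, 0, 0, 0, 8],
    [0, 0, 0, 0, 0, 8],
    [0, 0, 0, 0, 0, 8],
  ],
)

```text
clock: 26.5
position: [0.5529, -0.2411, 0.1914]
ee_rot: [0.001, 0.951, -0.309, 0.0]
contact_force: [-3.4, -3.8, 4.4]
width: 0.0198
```

```bash
python3 rel.py
```

```text
t 26.5 pos [ 0.5529 -0.2411  0.1914] yaw -35.96 F [-3.44 -3.77  4.4 ] M [-0.785  0.617  0.106] eff6 0.082 w 0.0198 q [-30.1  19.6  86.5  -0.1  73.9  95.9]
```

Call:
servo_tool(
  steps=[
    [0, 0, 0, 0, 0, 1.5],
    [0, 0, 0, 0, 0, 3],
    [0, 0, 0, 0, 0, 3],
    [0, 0, 0, 0, 0, 3],
  ],
)

```text
clock: 26.9
position: [0.5529, -0.2411, 0.1914]
ee_rot: [0.001, 0.943, -0.333, 0.0]
contact_force: [-3.1, -4.5, 4.2]
width: 0.0194
```

```bash
python3 rel.py
```

```text
t 26.9 pos [ 0.5529 -0.2411  0.1914] yaw -38.94 F [-3.05 -4.51  4.2 ] M [-0.839  0.619  0.203] eff6 0.205 w 0.0194 q [-30.1  19.6  86.5  -0.1  73.9  98.9]
```

Call:
servo_tool(
  steps=[
    [0, 0, 0, 0, 0, 1],
    [0, 0, 0, 0, 0, 2],
    [0, 0, 0, 0, 0, 2],
    [0, 0, 0, 0, 0, 2],
  ],
)

```text
clock: 27.3
position: [0.5529, -0.2412, 0.1915]
ee_rot: [0.001, 0.937, -0.35, 0.0]
contact_force: [-3.7, -4.6, 5.4]
width: 0.0195
```

```bash
python3 rel.py
```

```text
t 27.3 pos [ 0.5529 -0.2412  0.1915] yaw -40.93 F [-3.69 -4.6   5.37] M [-0.8    0.612  0.298] eff6 0.282 w 0.0195 q [-3.010e+01  1.960e+01  8.640e+01 -1.000e-01  7.390e+01  1.008e+02]
```

Call:
servo_tool(
  steps=[
    [0, 0, 0, 0, 0, -7],
    [0, 0, 0, 0, 0, -14],
    [0, 0, 0, 0, 0, -21],
    [0, 0, 0, 0, 0, -28],
    [0, 0, 0, 0, 0, -35],
    [0, 0, 0, 0, 0, -42],
    [0, 0, 0, 0, 0, -47],
    [0, 0, 0, 0, 0, -47],
  ],
)

```text
clock: 28.1
position: [0.5532, -0.2402, 0.1914]
ee_rot: [0.0, 0.999, 0.052, 0.0]
contact_force: [-2.4, -2.1, 4.3]
width: 0.0198
```

Call:
servo_tool(
  steps=[
    [0, 0, 0, 0, 0, -7],
    [0, 0, 0, 0, 0, -14],
    [0, 0, 0, 0, 0, -21],
    [0, 0, 0, 0, 0, -28],
    [0, 0, 0, 0, 0, -35],
    [0, 0, 0, 0, 0, -42],
    [0, 0, 0, 0, 0, -47],
    [0, 0, 0, 0, 0, -47],
  ],
)

```text
clock: 28.9
position: [0.5527, -0.2394, 0.1914]
ee_rot: [-0.001, 0.895, 0.446, 0.0]
contact_force: [-3.6, -0.6, 5.3]
width: 0.0197
```

```bash
python3 rel.py
```

```text
t 28.9 pos [ 0.5527 -0.2394  0.1914] yaw 52.95 F [-3.59 -0.56  5.25] M [-0.195  0.558 -0.053] eff6 -0.353 w 0.0197 q [-30.1  19.5  86.5   0.1  74.    7. ]
```

Call:
servo_tool(
  steps=[
    [0, 0, 0, 0, 0, -7],
    [0, 0, 0, 0, 0, -14],
    [0, 0, 0, 0, 0, -21],
    [0, 0, 0, 0, 0, -28],
    [0, 0, 0, 0, 0, -35],
    [0, 0, 0, 0, 0, -42],
    [0, 0, 0, 0, 0, -47],
    [0, 0, 0, 0, 0, -47],
  ],
)

```text
clock: 29.7
position: [0.5518, -0.2392, 0.1914]
ee_rot: [-0.002, 0.643, 0.766, -0.0]
contact_force: [-6.0, 0.1, 6.8]
width: 0.0196
```

Call:
servo_tool(
  steps=[
    [0, 0, 0, 0, 0, -7],
    [0, 0, 0, 0, 0, -14],
    [0, 0, 0, 0, 0, -21],
    [0, 0, 0, 0, 0, -28],
    [0, 0, 0, 0, 0, -35],
    [0, 0, 0, 0, 0, -42],
    [0, 0, 0, 0, 0, -45],
    [0, 0, 0, 0, 0, -45],
  ],
)

```text
clock: 30.5
position: [0.551, -0.2396, 0.1914]
ee_rot: [-0.002, 0.301, 0.954, -0.0]
contact_force: [-7.3, -1.8, 7.3]
width: 0.0195
```

Call:
servo_tool(
  steps=[
    [0, 0, 0, 0, 0, 0],
    [0, 0, 0, 0, 0, 0],
  ],
)

```text
clock: 30.7
position: [0.551, -0.2396, 0.1914]
ee_rot: [-0.002, 0.302, 0.953, -0.0]
contact_force: [-7.7, -1.5, 7.2]
width: 0.0196
```

```bash
python3 rel.py
```

```text
t 30.7 pos [ 0.551  -0.2396  0.1914] yaw 144.88 F [-7.7  -1.49  7.17] M [-0.301  1.234 -0.024] eff6 -0.035 w 0.0196 q [-30.1  19.5  86.5  -0.1  74.2 -85. ]
```

Call:
servo_tool(
  steps=[
    [0, 0, 0, 0, 0, 0],
    [0, 0, 0, 0, 0, 0],
    [0, 0, 0, 0, 0, 0],
    [0, 0, 0, 0, 0, 0],
  ],
  hand=80,
)

```text
clock: 31.1
position: [0.5533, -0.2398, 0.1908]
ee_rot: [-0.0, 0.301, 0.954, 0.0]
contact_force: [-0.0, -0.8, 0.2]
width: 0.0583
```

Call:
servo_tool(
  steps=[
    [0, 0, -25, 0, 0, 0],
    [0, 0, -60, 0, 0, 0],
    [0, 0, -90, 0, 0, 0],
    [0, 0, -90, 0, 0, 0],
    [0, 0, -90, 0, 0, 0],
  ],
)

```text
clock: 31.6
position: [0.5533, -0.2402, 0.2817]
ee_rot: [0.001, 0.301, 0.954, 0.0]
contact_force: [0.1, 0.8, -0.3]
width: 0.0583
```

```bash
python3 rel.py .3 -.48 .3 145
```

```text
t 31.6 pos [ 0.5533 -0.2402  0.2817] yaw 144.97 F [ 0.09  0.75 -0.29] M [0.008 0.025 0.009] eff6 0.001 w 0.0583 q [-30.1  16.9  77.5   0.   85.5 -85.1]
shift [  69.7 -341.8  -18.6] rot [ 0.03  0.08 -0.03]
```

Call:
servo_tool(
  steps=[
    [9, -44, -19, 0, 0, 0],
    [18, -88, -19, 0, 0, 0],
    [27, -132, -19, 0, 0, 0],
    [36, -176, -19, 0, 0, 0],
    [45, -220, -19, 0, 0, 0],
    [54, -264, -19, 0, 0, 0],
    [63, -305, -19, 0, 0, 0],
    [70, -342, -19, 0, 0, 0],
  ],
)

```text
clock: 32.4
position: [0.2973, -0.4805, 0.2983]
ee_rot: [-0.001, 0.301, 0.953, 0.001]
contact_force: [0.7, -1.0, -0.9]
width: 0.0585
```

```bash
python3 - <<'E'
from h import *
from wire import wire
im={}
for n in("top","scene"):
    p,d=cams.get_image(n); np.savez(f"{n}_f.npz",p=p,d=d); im[n]=p; cv2.imwrite(f"pics/{n}_f.png",p[:,:,::-1])
T=dict(h1=(.4382,-.1618),h2=(.5631,-.102),h3=(.5526,-.2405))
# initial yaw: h1 280?, change in heading
c=lambda k,y:(T[k][0],T[k][1],y)
wire(im,T,dict(h1=c('h1',280+36),h2=c('h2',140.5+180),h3=c('h3',145)),"pics/wf.png",s=14)
E
sed -e 's/c+"0.npz"/c+"_f.npz"/' run3.py > run4.py; python3 run4.py
```

```text
h1 top best [(140, 443), (230, 449), (130, 450), (310, 452), (320, 455)] mod90 [(0, 539), (10, 507), (20, 492), (30, 473), (40, 450), (50, 443), (60, 462), (70, 490), (80, 523)]
h1 scene best [(70, 861), (80, 868), (60, 880), (350, 888), (340, 895)] mod90 [(0, 903), (10, 951), (20, 977), (30, 984), (40, 971), (50, 961), (60, 880), (70, 861), (80, 868)]
h2 top best [(230, 407), (140, 411), (320, 421), (50, 428), (150, 433)] mod90 [(0, 603), (10, 593), (20, 552), (30, 510), (40, 456), (50, 407), (60, 433), (70, 508), (80, 576)]
h2 scene best [(230, 570), (320, 577), (140, 607), (50, 612), (220, 638)] mod90 [(0, 1177), (10, 1185), (20, 1108), (30, 834), (40, 638), (50, 570), (60, 638), (70, 793), (80, 1012)]
h3 top best [(240, 483), (230, 516), (250, 520), (150, 556), (330, 556)] mod90 [(0, 619), (10, 696), (20, 786), (30, 668), (40, 596), (50, 516), (60, 483), (70, 520), (80, 557)]
h3 scene best [(310, 1307), (320, 1314), (50, 1336), (330, 1337), (220, 1338)] mod90 [(0, 1446), (10, 1447), (20, 1439), (30, 1390), (40, 1307), (50, 1314), (60, 1337), (70, 1375), (80, 1404)]
```

View pics/wf.png

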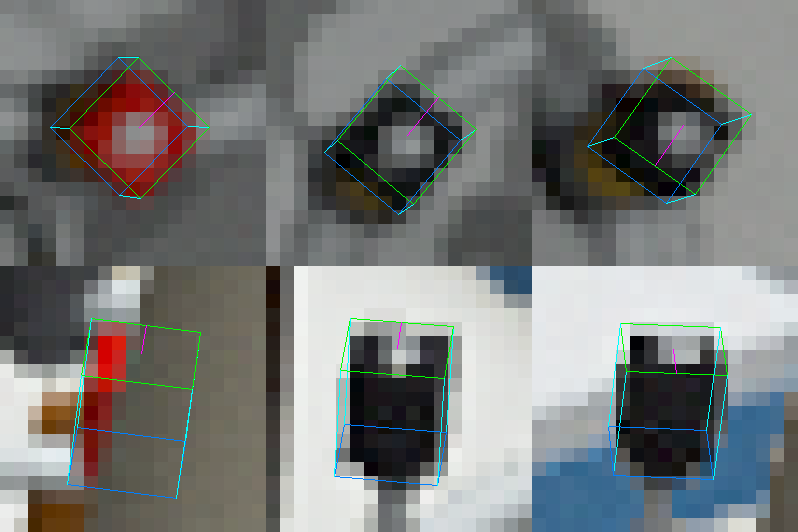

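View pics/scene_f.png

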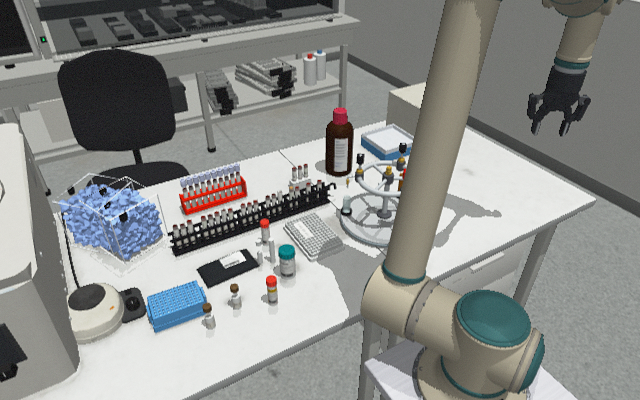

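View pics/top_f.png

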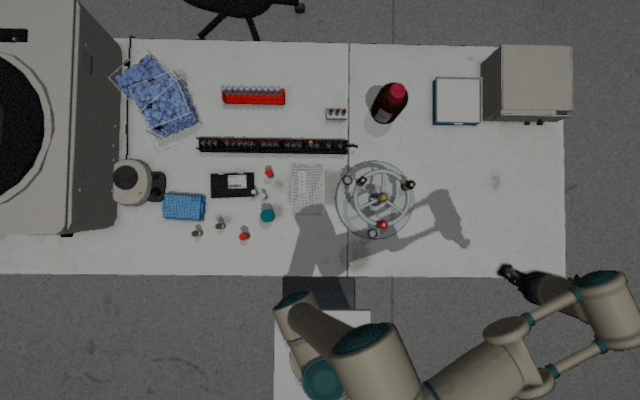

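The pictures show all three handles at about the headings I left them (h1 about 50 deg, h2 about 50, h3 about 55, mod 90). The vials and bystanders look to be where they started. Handing in.

```bash
python3 -c "
from rig import sign_off
print(sign_off())"
```

```text
the job is handed in; nothing more can be done
None
```

I set all three valves in clockwise order from the red one and handed the job in with the clock at about 32.5 s; no verdict was reported. The headings below are the gripper's, in degrees.

| Valve | Over | Seat first touched at | Peak closing torque (limit about 0.5 N m) | Left at | Opened from touch |
|---|---|---|---|---|---|
| 1 (red) | clear vial | about -43.6 | 0.225 N m | 46.0 | about 90 |
| 2 | clear vial | about 50.6 | 0.25 N m | 140.5 | about 90 |
| 3 | amber vial | about -34.7 | 0.28 N m | 144.9 | about 180 |

**Finding the seat:** on each valve the torque rose steadily once the handle met its seat (about 2.1–2.3 N m per rad, against the stated 2.5). I worked out first touch from that rise, so the touch headings are good to about a degree. One early rise on valve 1 was only the arm still settling, and it vanished on a re-read.

**Last checks:**
- **Handle headings:** a final top-camera fit put the three handles at roughly 50, 50 and 60 (mod 90), against the gripper's 46, 50.5 and 55. The scene camera agreed for valves 2 and 3.
- **Disagreement:** the scene camera gave about 70 for valve 1, but the arm hid most of that handle, so I went by the top camera.
- **Vials and bystanders:** they look unmoved by eye in the final pictures. I did not measure them.
- **Forces:** sideways and vertical force stayed under 10 N in every reading I took.

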